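# Sort tagged moulding corner samples from a covered base into pass and reject nests

## Robot

A 7-joint arm with a two-finger parallel gripper is mounted at the origin on the work surface; the furniture and walls round the work are solid. World frame = base frame: x ahead of the robot, y to its left, z up, the work surface at z = 0. Lengths are in m, angles in rad, forces in N, time in s.
With the tool pointing down it reaches from about 0.425 to 0.875 m from the base axis. Payload 4.7 kg.
Tool frame: the origin (TCP) lies between the finger pads; the fingertips stand 11 mm ahead of it and the grasp point (between the pads) lies 8 mm behind it; z points along the fingers, y is the direction in which the jaws open and shut (so a half turn about z gives the same grasp; the last joint's range is limited). The gripper opens to 85 mm and grips with 20 to 120 N. Pads are 22 mm wide; open, the fingers measure 114 mm over their backs; the gripper's body (76 mm by 85 mm) begins 54 mm behind the grasp point. The pads swing forward as they close: fully open they stand 13 mm farther back than shut.
Start: joints at [1.265, 0.321, -0.07, 1.45, 0.023, 1.371, -0.057], TCP at [0.204, -0.617, 0.205] pointing down, gripper open.
Joint ranges: [-2.86, 2.86], [-0.3, 2.09], [-1.38, 1.24], [0.06, 2.45], [-1.56, 4.7], [0.09, 2.05], [-2.69, 2.69]. Speed limits (rad/s): [2.57, 2.57, 3.14, 3.14, 3.14, 3.14, 3.14].

## Interface

Orientations are given as a rotation vector (axis times angle).
In Python, from station import * gives the robot as it stands. The module is installed in compiled form; this text tells all that it offers.
- The arm moves only by the tool drive_tool, never from a script. Its argument "steps" is one flat list of numbers, 7 for each row, row after row: the opening, from 0 (shut) to 1 (fully open), then the shift along the world's x, y, z in mm, then the turn, a rotation vector about the world's x, y, z in degrees. In form: [jaw, dx, dy, dz, ax, ay, az, jaw, dx, dy, dz, ax, ay, az, ...]. A call has 1 to 10 rows; each row is the pose to reach, as a shift and turn from the pose commanded when the call began; what a row does not reach only later rows make up. A row lasts 1/12 s, in which the tool goes at most 41.7 mm and 7.16 degrees, less where a joint would pass 70% of its speed; a pose out of reach is approached as far as the arm can. A call with a gripper value outside its range is refused whole. The fingers move at their own pace and stop on an object; "force" is the grip in N (left out, the last holds). Time passes only in rows, so rows that repeat a pose let the fingers close. It gives the time, the measured TCP pose, the force and the opening at its end, in the units of the state.
- sense(): the state, without advancing time (a new reading comes with each control period).
- capture(name): name is "scene" or "side" or "wrist"; returns the picture (400x640x3 uint8, red, green, blue); there is no depth.
- get_calibration(name): a dict with "camera_matrix" (3x3 intrinsics, pixels), "D" ([k1, k2, p1, p2, k3] as OpenCV has them; the pictures are not rectified), "cam_to_world" (4x4, takes a point from camera to world coordinates). Camera axes: x right, y down, z forward; pixel columns grow to the right and rows downward; lengths in m; the calibration is good to about 2 mm. A picture is of the moment at which its call begins: read the wrist's pose just before it. get_calibration takes no time and is no camera call; for the wrist camera it gives the pose at the moment of the call.
- sign_off(): hands the job in, once; it reports no verdict.
The state is a dict: "t": time; "q": joint angles; "joint_velocities": joint speeds; "effort": joint torques, N m; "position": TCP position; "ee_rot": TCP orientation; "wrist_force": force on the tool from outside, world axes, zero at the start; "moment": the same for the moment, N m; "opening": finger opening in m.
Only numpy, scipy, OpenCV 4.12 (cv2) and the standard library are available. Lean on these libraries where they do the work, as an engineer would, in place of code of your own. Each camera call takes 0.05 s, during which the arm holds its last target.

## Task

Lift the blue dust cover off the sample base and set it down flat on the open table beside the base. Sort every frame corner sample by its coloured tag, green ones into the tray with green ends and red ones into the tray with red ends, each lying flat on the floor of a nest of its own. When all are sorted, put the cover back squarely over the empty base, fully seated, and leave the set square and the clamp where they lie.

Things in the scene. Friction and masses are not known exactly. Their poses are not given: they have to be found in the camera images.
- base: Fixed white board with a wooden rim (the base), 202 x 252 mm (x by y), 5 mm thick, rim low (180 x 230 mm over its outside, 170 x 220 mm inside, top 12 mm above the table). Samples lie on the board in two rows of three at first, own x to the base's -x, 30 mm clear between rows. Origin: centre of the underside, on the table; z up.
- cover_handle (a point): Centre of the bar handle of the loose blue cover, on the cover's middle, 64 mm above its skirt's lower edge (69 mm above the table when seated). The wooden bar lies along the cover's y: 14 mm wide, 104 long, 12 high, on posts 88 mm apart, 18 mm clear above the cover's top. Axes are the cover's own, z up.
- cover_rim (a point): Centre of the open underside of the same cover, level with the skirt's lower edge. Open-bottomed box hiding the samples, 198 x 248 mm (x by y) outside, 188 x 238 inside, 40 mm high without handle, 0.25 to 0.42 kg. Seated, its skirt stands on the board of the base round the rim, 4 mm play on each side.
- pass_tray: Fixed pale wooden nest tray with GREEN ends for passed samples, 268 x 92 mm plus a green block 24 mm long and 14 mm high at its +x end. Three square nests, 84 mm wide, in a row along the tray's x, 88 mm apart; nest floor 3 mm, walls between and round the nests 10 mm above the table. Origin: centre of the three nests, on the table; z up. It may stand left or right.
- reject_tray: Fixed pale wooden nest tray with RED ends for rejected samples; otherwise just like the pass tray.
- corner_square: Bystander: loose set square, steel blade and wooden stock, 110 x 158 x 16 mm, flat on the table. Leave alone. Origin: centre of the underside.
- blue_clamp: Bystander: loose blue spring clamp, 71 x 113 x 27 mm, flat on the table. Leave alone. Origin: centre of the underside.
- pass_nest1 (a point): Centre of the floor of nest 1 of the pass tray, 3 mm above the table; axes as the tray's (x along the row).
- pass_nest2 (a point): Centre of the floor of nest 2 of the pass tray, 3 mm above the table; axes as the tray's (x along the row).
- pass_nest3 (a point): Centre of the floor of nest 3 of the pass tray, 3 mm above the table; axes as the tray's (x along the row).
- reject_nest1 (a point): Centre of the floor of nest 1 of the reject tray, 3 mm above the table; axes as the tray's (x along the row).
- reject_nest2 (a point): Centre of the floor of nest 2 of the reject tray, 3 mm above the table; axes as the tray's (x along the row).
- reject_nest3 (a point): Centre of the floor of nest 3 of the reject tray, 3 mm above the table; axes as the tray's (x along the row).
- corner_1_centre (a point): GREEN tag, 22 mm square, on the corner of this L-shaped natural oak moulding sample; may be absent. 62 x 62 x 18 mm, 45 g. Point: centre of the 62 mm square, half-way up. Own axes: one leg fills x -31 to -5 mm, the other y 5 to 31; corner at (-x, +y), open quarter at (+x, -y); z up, tag on top. Grip legs (26 mm) near their free ends: across x at (-18, -14), or across y at (14, 18).
- corner_2_centre (a point): GREEN tag, 22 mm square, on the corner of this L-shaped silver moulding sample; may be absent. 62 x 62 x 18 mm, 45 g. Point: centre of the 62 mm square, half-way up. Own axes: one leg fills x -31 to -5 mm, the other y 5 to 31; corner at (-x, +y), open quarter at (+x, -y); z up, tag on top. Grip legs (26 mm) near their free ends: across x at (-18, -14), or across y at (14, 18).
- corner_3_centre (a point): GREEN tag, 22 mm square, on the corner of this L-shaped gilt moulding sample; may be absent. 62 x 62 x 18 mm, 45 g. Point: centre of the 62 mm square, half-way up. Own axes: one leg fills x -31 to -5 mm, the other y 5 to 31; corner at (-x, +y), open quarter at (+x, -y); z up, tag on top. Grip legs (26 mm) near their free ends: across x at (-18, -14), or across y at (14, 18).
- corner_4_centre (a point): RED tag, 22 mm square, on the corner of this L-shaped natural oak moulding sample; may be absent. 62 x 62 x 18 mm, 45 g. Point: centre of the 62 mm square, half-way up. Own axes: one leg fills x -31 to -5 mm, the other y 5 to 31; corner at (-x, +y), open quarter at (+x, -y); z up, tag on top. Grip legs (26 mm) near their free ends: across x at (-18, -14), or across y at (14, 18).
- corner_5_centre (a point): RED tag, 22 mm square, on the corner of this L-shaped black moulding sample; may be absent. 62 x 62 x 18 mm, 45 g. Point: centre of the 62 mm square, half-way up. Own axes: one leg fills x -31 to -5 mm, the other y 5 to 31; corner at (-x, +y), open quarter at (+x, -y); z up, tag on top. Grip legs (26 mm) near their free ends: across x at (-18, -14), or across y at (14, 18).
- corner_6_centre (a point): RED tag, 22 mm square, on the corner of this L-shaped silver moulding sample; may be absent. 62 x 62 x 18 mm, 45 g. Point: centre of the 62 mm square, half-way up. Own axes: one leg fills x -31 to -5 mm, the other y 5 to 31; corner at (-x, +y), open quarter at (+x, -y); z up, tag on top. Grip legs (26 mm) near their free ends: across x at (-18, -14), or across y at (14, 18).

How it is judged:
By the outcome, as a careful person would: the job done as asked, in the order asked, and still so for the second after the job is handed in, with the robot touching nothing.
Of corner_1, corner_2, corner_3, corner_4, corner_5, corner_6 only 4 to 6 are there at a start; the rules pass over those that are not, and their reading is None.
At some moment in a run one of corner_1, corner_2, corner_3, corner_4, corner_5, corner_6 may be knocked a few centimetres aside while the robot is not near it.
Once in a run the grip may slacken for a moment while it holds something.
It also fails if it takes over 210 s, if anything falls off the work surface, if the arm or the gripper's body presses on something with over 40 N, if the wrist force passes 120 N, or if a joint passes its speed limit or range.

## Working session

There is one attempt and no reset: what is moved stays moved. The work goes in short steps, Python scripts to look and compute and a tool call to move; the robot and the scene stay as the last step left them, time stands still between calls to the robot, and variables do not carry over. Pictures are saved under pics/ and viewed, and the job is handed in when it is done.

Besides the shell and the picture viewer there is one more tool, called after "Emit:" by a JSON object that holds its "name" and its "arguments", one argument or row to a line. drive_tool: Moves the arm, as the interface text tells. Its arguments: {"type":"object","properties":{"steps":{"type":"array"},"force":{"type":"number"}},"required":["steps"]}

```bash
mkdir -p pics; cat > h.py <<'E'
from station import *
import numpy as np, cv2
def save(n,f):
    im=capture(n); cv2.imwrite('pics/'+f,im[:,:,::-1]); return im
E
python3 - <<'E'
from h import *
s=sense(); print({k:np.round(v,3).tolist() for k,v in s.items()})
for n in ("scene","side","wrist"):
    save(n,f"{n}0.png"); c=get_calibration(n); print(n,np.round(c["camera_matrix"],1).tolist(),np.round(c["D"],3),np.round(c["cam_to_world"],3).tolist())
E
```

```text
{'t': 0.0, 'q': [1.265, 0.322, -0.07, 1.452, 0.023, 1.371, -0.057], 'joint_velocities': [-0.0, 0.001, 0.001, 0.003, -0.0, 0.002, -0.001], 'effort': [0.001, -49.358, -0.382, -31.433, 0.013, 0.012, 0.0], 'position': [0.204, -0.616, 0.204], 'ee_rot': [-3.1, -0.5, 0.001], 'wrist_force': [-0.669, -0.113, 0.127], 'moment': [-0.046, -0.015, -0.003], 'opening': 0.085}
scene [[497.5, 0.0, 309.6], [0.0, 497.5, 201.2], [0.0, 0.0, 1.0]] [-0.153  0.     0.     0.     0.   ] [[-0.804, -0.28, 0.525, -0.224], [-0.595, 0.382, -0.707, 1.075], [-0.003, -0.881, -0.473, 0.814], [0.0, 0.0, 0.0, 1.0]]
side [[366.0, 0.0, 315.6], [0.0, 366.0, 198.1], [0.0, 0.0, 1.0]] [0.014 0.    0.    0.    0.   ] [[-0.732, -0.354, 0.582, 0.001], [-0.681, 0.37, -0.632, 0.626], [0.008, -0.859, -0.512, 0.605], [0.0, 0.0, 0.0, 1.0]]
wrist [[295.1, 0.0, 321.6], [0.0, 295.1, 194.7], [0.0, 0.0, 1.0]] [-0.055  0.     0.     0.     0.   ] [[0.315, -0.911, -0.266, 0.272], [-0.949, -0.303, -0.086, -0.595], [-0.002, 0.279, -0.96, 0.374], [0.0, 0.0, 0.0, 1.0]]
```

View pics/scene0.png

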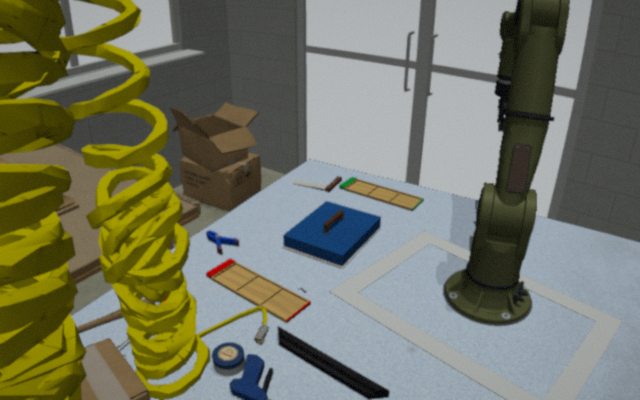

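View pics/side0.png

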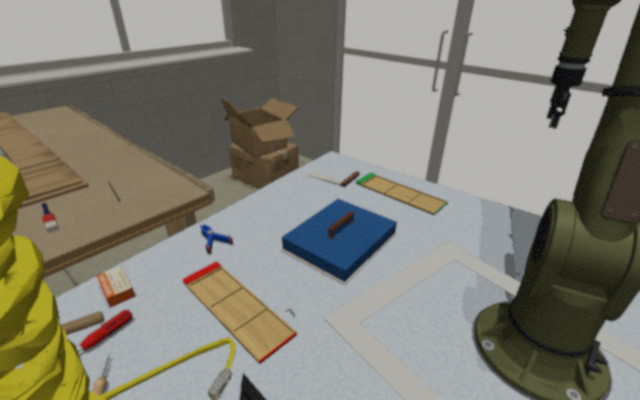

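View pics/wrist0.png

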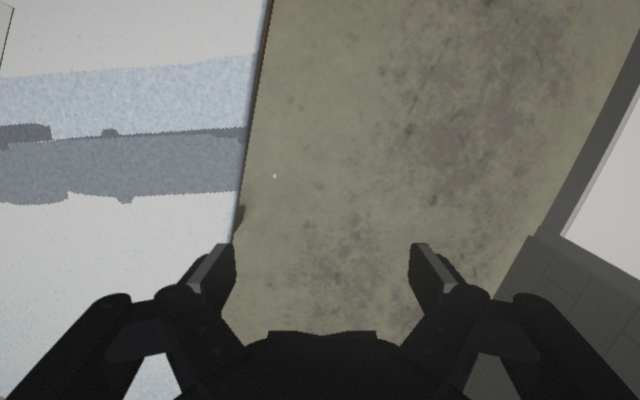

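The scene view shows the cover at (333,232), the green-ended tray at (382,193) and the red-ended tray at (258,290). The side view shows them at (340,238), (402,193) and (240,310). The clamp is at (222,240) and the set square at (320,184), both in the scene view. Next I cast rays through these points.

```bash
cat >> h.py <<'E'
def ray(cal,px):
    px=np.array(px,float).reshape(-1,1,2)
    u=cv2.undistortPoints(px,cal["camera_matrix"],np.array(cal["D"],float)).reshape(-1,2)
    d=np.c_[u,np.ones(len(u))]@cal["cam_to_world"][:3,:3].T
    return cal["cam_to_world"][:3,3],d
def onplane(cal,px,z):
    o,d=ray(cal,px); t=(z-o[2])/d[:,2]; return o+d*t[:,None]
def project(cal,P):
    T=np.linalg.inv(cal["cam_to_world"]); P=np.array(P,float).reshape(-1,3)
    r,_=cv2.Rodrigues(T[:3,:3]); return cv2.projectPoints(P,r,T[:3,3],np.array(cal["camera_matrix"]),np.array(cal["D"],float))[0].reshape(-1,2)
def comps(mask,amin):
    n,l,st,ce=cv2.connectedComponentsWithStats(mask.astype(np.uint8)); 
    return [(l==i,st[i],ce[i]) for i in range(1,n) if st[i][4]>=amin]
E
python3 - <<'E'
from h import *
for n in ("scene","side"):
    im=cv2.imread(f'pics/{n}0.png'); cal=get_calibration(n)
    hsv=cv2.cvtColor(im,cv2.COLOR_BGR2HSV); H,S,V=[hsv[:,:,i].astype(int) for i in range(3)]
    for nm,m in (("blue",(H>100)&(H<125)&(S>140)),("green",(H>45)&(H<85)&(S>100)),("red",((H<4)|(H>174))&(S>150)),("wood",(H>8)&(H<28)&(S>70)&(V>100))):
        for mk,st,ce in comps(m,25):
            if nm=="wood" and st[4]<300: continue
            c=max(cv2.findContours(mk.astype(np.uint8),0,1)[0],key=cv2.contourArea)
            q=cv2.approxPolyDP(c,4,True).reshape(-1,2)
            z={"blue":.045,"green":.014,"red":.014,"wood":.010}[nm]
            print(n,nm,st.tolist(),np.round(onplane(cal,[ce],z)[0],3)[:2])
            if len(q)<9:print("   ",q.tolist(),np.round(onplane(cal,q,z)[:,:2],3).tolist())
E
```

```text
scene blue [285, 202, 95, 62, 3362] [0.46  0.044]
    [[285, 235], [286, 245], [342, 263], [378, 226], [379, 218], [326, 202]] [[0.564, 0.134], [0.528, 0.174], [0.353, 0.154], [0.371, -0.069], [0.392, -0.113], [0.583, -0.102]]
scene blue [207, 231, 29, 15, 189] [0.701 0.263]
    [[207, 232], [218, 245], [235, 244]] [[0.76, 0.259], [0.683, 0.289], [0.648, 0.256]]
scene blue [213, 344, 30, 25, 258] [0.355 0.582]
    [[221, 345], [214, 351], [215, 363], [237, 365], [241, 349]] [[0.394, 0.563], [0.393, 0.585], [0.367, 0.609], [0.327, 0.585], [0.352, 0.546]]
scene blue [231, 355, 36, 45, 919] [0.278 0.6  ]
scene green [340, 177, 16, 11, 73] [ 0.64 -0.32]
    [[355, 178], [340, 187]] [[0.636, -0.367], [0.64, -0.272]]
scene red [207, 259, 27, 19, 128] [0.635 0.334]
    [[233, 261], [207, 274], [210, 277]] [[0.627, 0.289], [0.64, 0.376], [0.624, 0.38]]
scene wood [211, 103, 46, 49, 1227] [ 1.389 -0.501]
    [[225, 103], [215, 114], [243, 127], [211, 139], [222, 151], [253, 144], [244, 125], [256, 112]] [[1.723, -0.769], [1.628, -0.602], [1.37, -0.54], [1.38, -0.34], [1.236, -0.269], [1.183, 
[... 2136 characters left out ...]
71]]
side wood [187, 266, 109, 95, 4381] [0.474 0.338]
    [[188, 283], [257, 360], [295, 331], [221, 266]] [[0.63, 0.368], [0.363, 0.386], [0.358, 0.294], [0.624, 0.284]]
side wood [97, 273, 35, 26, 305] [0.751 0.494]
    [[97, 275], [107, 298], [131, 288], [116, 293], [105, 273]] [[0.807, 0.498], [0.716, 0.511], [0.708, 0.463], [0.717, 0.492], [0.801, 0.483]]
side wood [57, 313, 45, 29, 308] [0.689 0.577]
    [[101, 314], [64, 325], [57, 318], [59, 335], [63, 330], [69, 341], [67, 329]] [[0.68, 0.537], [0.704, 0.597], [0.733, 0.601], [0.684, 0.611], [0.692, 0.602], [0.655, 0.603], [0.689, 0.596]]
side wood [0, 338, 45, 36, 346] [0.699 0.68 ]
side wood [123, 338, 104, 53, 336] [0.464 0.482]
```

```bash
python3 - <<'E'
from h import *
s=sense(); R=cv2.Rodrigues(np.array(s["ee_rot"]))[0]
print(np.round(R,3)); print("tool y azimuth",np.degrees(np.arctan2(R[1,1],R[0,1])))
cal=get_calibration("scene"); im=cv2.imread('pics/scene0.png')
for P in ([.6,-.13,0],[.82,-.13,0],[.82,.13,0],[.6,.13,0]):
    p=project(cal,P)[0]; cv2.circle(im,tuple(int(v) for v in p),2,(0,0,255),-1)
cv2.imwrite('pics/s0b.png',cv2.resize(im[140:340,180:500],None,fx=2.5,fy=2.5))
E
```

```text
[[ 0.949  0.314 -0.001]
 [ 0.314 -0.949  0.001]
 [-0.    -0.001 -1.   ]]
tool y azimuth -71.67223293435596
```

View pics/s0b.png

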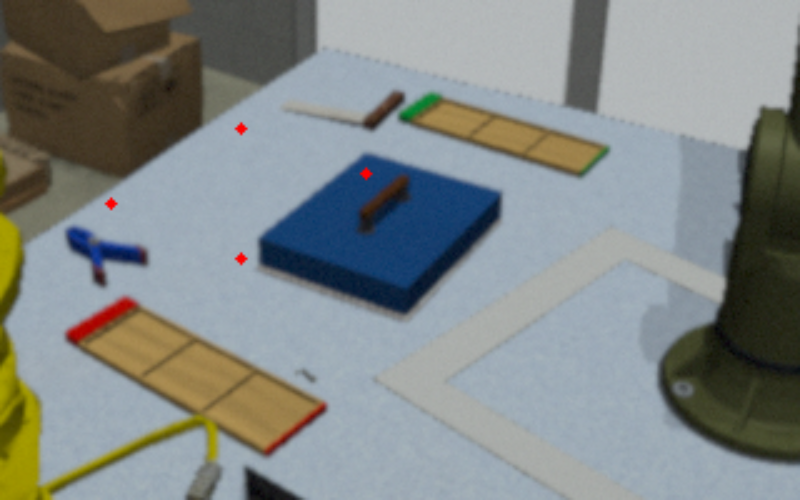

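The cover fits on the open table on the far (+x) side of the base, between the clamp and the set square. Now I swing the tool over it.

Emit:
{"name": "drive_tool", "arguments": {
  "steps": [1,40,50,15,0,0,7,1,75,90,30,0,0,14,1,105,130,40,0,0,21,1,130,170,50,0,0,28,1,155,210,60,0,0,35,1,175,245,60,0,0,42,1,190,280,60,0,0,49,1,205,315,60,0,0,56,1,215,350,60,0,0,63,1,225,385,60,0,0,70]
}}

```text
t: 0.98
position: [0.4172, -0.2668, 0.2643]
ee_rot: [2.246, 2.196, 0.0]
wrist_force: [1.5, -0.3, -0.1]
opening: 0.0855
```

Emit:
{"name": "drive_tool", "arguments": {
  "steps": [1,5,40,0,0,0,7,1,10,80,0,0,0,7,1,15,120,0,0,0,7,1,20,160,0,0,0,7,1,25,200,0,0,0,7,1,25,230,0,0,0,7,1,25,240,0,0,0,7,1,25,240,0,0,0,7,1,25,240,0,0,0,7,1,25,240,0,0,0,7]
}}

```text
t: 1.82
position: [0.4413, -0.0311, 0.2641]
ee_rot: [2.119, 2.319, -0.001]
wrist_force: [-0.2, 0.1, -0.3]
opening: 0.0855
```

```bash
python3 - <<'E'
from h import *
s=sense(); print(s["t"],s["position"],s["ee_rot"],s["q"],np.abs(s["joint_velocities"]).max())
np.save('w1.npy',get_calibration("wrist")["cam_to_world"]); save("wrist","w1.png")
print(get_calibration("wrist")["cam_to_world"])
E
```

```text
1.8167 [ 0.44126283 -0.03107421  0.26406659] [ 2.11933056e+00  2.31904434e+00 -8.33761313e-04] [ 0.77628096 -0.15722262 -0.67571979  1.81573074 -0.09837544  1.44981989
  0.20848286] 0.00832498798192556
[[ 9.95913141e-01  8.67040462e-02  2.52868205e-02  4.35369246e-01]
 [ 9.03161521e-02 -9.56351761e-01 -2.77910600e-01  3.92645591e-02]
 [ 8.71217924e-05  2.79058627e-01 -9.60274062e-01  4.33656757e-01]
 [ 0.00000000e+00  0.00000000e+00  0.00000000e+00  1.00000000e+00]]
```

View pics/w1.png

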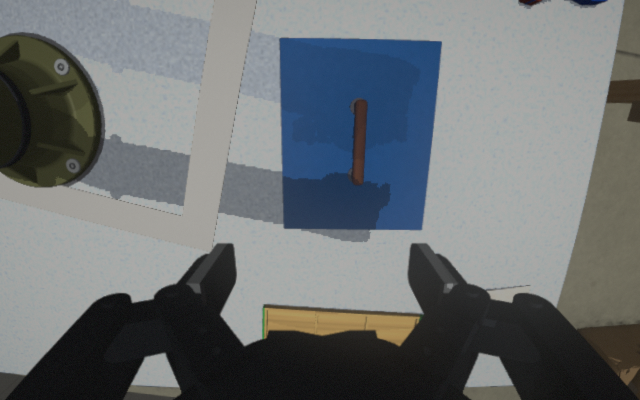

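The wrist view shows the cover top with corners near (280,38), (441,41), (422,229) and (285,229). The handle runs from (361,100) to (357,184). I measure both.

```bash
python3 - <<'E'
from h import *
im=cv2.imread('pics/w1.png'); cal=get_calibration("wrist")
hsv=cv2.cvtColor(im,cv2.COLOR_BGR2HSV); H,S,V=[hsv[:,:,i].astype(int) for i in range(3)]
m=(H>100)&(H<125)&(S>150)
for mk,st,ce in comps(m,3000):
    hull=cv2.convexHull(np.argwhere(mk)[:,::-1].astype(np.int32))
    q=cv2.approxPolyDP(hull,5,True).reshape(-1,2); P=onplane(cal,q,.045)[:,:2]; print(q.tolist(),np.round(P,4).tolist(),P.mean(0))
    r=cv2.minAreaRect((onplane(cal,hull.reshape(-1,2),.045)[:,:2]*1000).astype(np.float32)); print(r)
w=((H<14)|(H>170))&(S>70); w[:, :300]=0;w[:,400:]=0;w[:90]=0;w[200:]=0
for mk,st,ce in comps(w,200):
    P=onplane(cal,np.argwhere(mk)[:,::-1],.075)[:,:2]
    r=cv2.minAreaRect((P*1000).astype(np.float32)); print("handle",st,r,P.mean(0), onplane(cal,[ce],.069))
E
```

```text
[[440, 42], [426, 175], [407, 217], [377, 225], [284, 175], [281, 39]] [[0.5717, 0.1328], [0.5839, -0.0328], [0.5684, -0.095], [0.5278, -0.1107], [0.3926, -0.0503], [0.3791, 0.1172]] [ 0.50391541 -0.0064678 ]
((484.21856689453125, 5.5819091796875), (194.50213623046875, 240.92831420898438), 4.1790618896484375)
handle [353 100  13  84 744] ((483.9077453613281, 4.300163269042969), (11.509222984313965, 99.63046264648438), 4.470590114593506) [0.48396534 0.00615289] [[0.48471549 0.00616228 0.069     ]]
```

Emit:
{"name": "drive_tool", "arguments": {
  "steps": [0.6,20,18,-20,0,0,-0.7,0.6,43,36,-50,0,0,-0.7,0.6,43,36,-90,0,0,-0.7,0.6,43,36,-125,0,0,-0.7,0.6,43,36,-155,0,0,-0.7,0.6,43,36,-175,0,0,-0.7,0.6,43,36,-188,0,0,-0.7,0.6,43,36,-196,0,0,-0.7,0.6,43,36,-200,0,0,-0.7,0.6,43,36,-200,0,0,-0.7]
}}

```text
t: 2.7
position: [0.4842, 0.0062, 0.0637]
ee_rot: [-2.131, -2.307, 0.001]
wrist_force: [-0.8, 0.4, 0.4]
opening: 0.0514
```

Emit:
{"name": "drive_tool", "arguments": {
  "steps": [0.1,0,0,0,0,0,0,0.1,0,0,0,0,0,0,0.0,0,0,0,0,0,0,0,0,0,0,0,0,0,0,0,0,0,0,0,0,0,0,0,0,0,0,0,0,0,0,0,0,0,0],
  "force": 80
}}

```text
t: 3.28
position: [0.4845, 0.0071, 0.0644]
ee_rot: [2.13, 2.309, 0.0]
wrist_force: [-0.8, 0.7, -0.8]
opening: -0.0003
```

```bash
python3 - <<'E'
from h import *
s=sense(); print(s["t"],s["position"],s["ee_rot"],s["wrist_force"],s["moment"],s["opening"])
save("side","s2.png"); save("wrist","w2.png")
a=cv2.imread("pics/s2.png")[140:340,180:500]; b=cv2.imread("pics/w2.png")[:,0:640]
cv2.imwrite("pics/c2.png",np.vstack([cv2.resize(a,(480,300)),cv2.resize(b,(480,300))]))
E
```

```text
3.2833 [0.48453635 0.00709967 0.0644463 ] [2.12964974e+00 2.30903232e+00 1.26882615e-04] [-0.84330989  0.68908621 -0.83909957] [0.00856281 0.02315763 0.03138777] -0.0003436544636632684
```

View pics/c2.png

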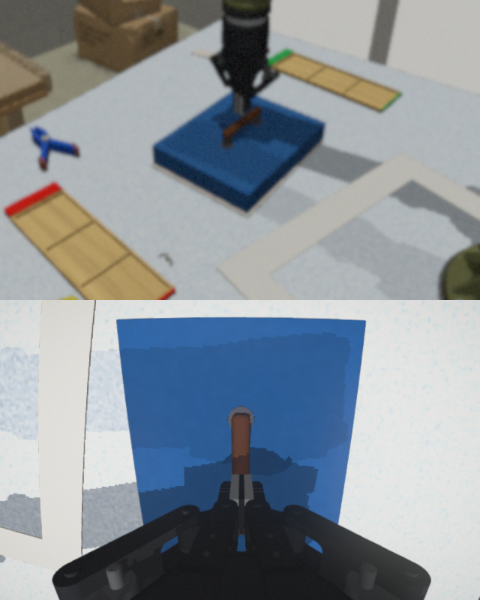

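```bash
python3 - <<'E'
from h import *
a=cv2.imread("pics/s2.png")
c=get_calibration("side"); w=get_calibration("wrist")
print(project(c,[[.484,.006,.069],[.4845,.0071,.0645],[.488,-.046,.075],[.480,.058,.075]]))
print(project(w,[[.484,.006,.075],[.488,-.046,.075],[.480,.058,.075]]))
save("scene","sc2.png")
b=cv2.imread("pics/sc2.png"); cs=get_calibration("scene"); p=project(cs,[.4845,.007,.0645])[0].astype(int)
cv2.imwrite("pics/c2b.png",np.vstack([cv2.resize(a[180:260,280:400],None,fx=4,fy=3.5),cv2.resize(b[p[1]-40:p[1]+40,p[0]-60:p[0]+60],None,fx=4,fy=3.5)]))
print(p)
E
```

```text
[[340.33005718 221.28784453]
 [339.83704203 222.82027247]
 [351.66688027 210.87870438]
 [328.32300616 228.51105917]]
[[319.86525779 236.53271132]
 [319.60527918 311.22916247]
 [320.1922592  147.02793457]]
[332 219]
```

View pics/c2b.png

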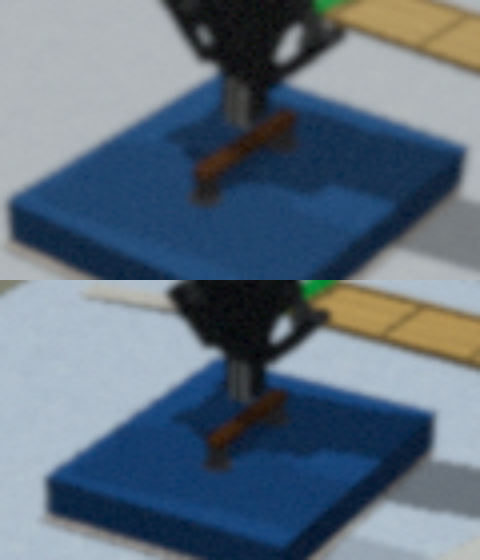

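```bash
cat >> h.py <<'E'
def tri(pairs):
    A=np.zeros((3,3));b=np.zeros(3)
    for cal,px in pairs:
        o,d=ray(cal,[px]); d=d[0]/np.linalg.norm(d[0]); M=np.eye(3)-np.outer(d,d); A+=M;b+=M@o
    return np.linalg.solve(A,b)
E
python3 - <<'E'
from h import *
c=get_calibration("side"); cs=get_calibration("scene"); w=get_calibration("wrist")
print("tip",tri([(c,(339.5,216.6)),(cs,(332,213))]))
print(sense()["position"])
for z in (.0535,.064,.075,.085,.1): print(z,project(w,[.4845,.007,z])[0], project(c,[.4845,.007,z])[0], project(cs,[.4845,.007,z])[0])
im=cv2.imread('pics/w2.png'); hsv=cv2.cvtColor(im,cv2.COLOR_BGR2HSV); m=(hsv[:,:,0]>100)&(hsv[:,:,0]<125)&(hsv[:,:,1]>140)
mk=max(comps(m,1000),key=lambda c:c[1][4])[0]
for r in (60,100,140,180): 
    x=np.where(mk[r])[0]; P=onplane(w,[(x[0],r),(x[-1]+1,r)],.045); print(r,x[0],x[-1],P[:,0],P[:,1],np.linalg.norm(P[1]-P[0]))
cv2.imwrite("pics/w2z.png",cv2.resize(im[120:400,200:440],None,fx=2,fy=2))
E
```

```text
tip [0.47629714 0.02131073 0.09531887]
[0.48446384 0.00710275 0.06430202]
0.0535 [320.94498584 221.59021337] [339.68534224 226.27919002] [332.38477408 222.65846515]
0.064 [320.91622934 227.79281714] [339.85360492 222.96318793] [332.45294082 219.62924359]
0.075 [320.88256022 235.06285527] [340.03198845 219.44895636] [332.52457246 216.43324486]
0.085 [320.84823914 242.48240293] [340.19606149 216.2177597 ] [332.58988373 213.50768057]
0.1 [320.78864063 255.38762872] [340.44564648 211.30456191] [332.68818692 209.08320682]
60 159 483 [0.37876453 0.57458521] [0.09931932 0.11538913] 0.1964789559391025
100 164 478 [0.3808681 0.576303 ] [0.07600704 0.09203252] 0.19609083443041456
140 169 472 [0.38286455 0.57768762] [0.05133392 0.06728843] 0.19547525616001601
180 175 467 [0.38545599 0.58006892] [0.02503372 0.04096386] 0.19526382471235915
```

View pics/w2z.png

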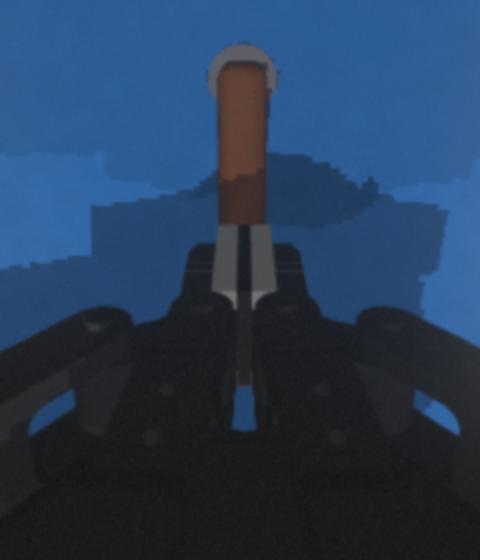

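```bash
python3 - <<'E'
from h import *
w=get_calibration("wrist"); T=np.linalg.inv(w["cam_to_world"]); s=sense()
R=cv2.Rodrigues(np.array(s["ee_rot"]))[0]; p=np.array(s["position"])
for off in (.011,0,-.008,-.02,-.03,-.04):
    for x in (-.011,.011):
        P=p+R@[x,0,off]; c=T[:3,:3]@P+T[:3,3]; print(off,x,np.round(c,4),project(w,P)[0].round(1))
E
```

```text
0.011 -0.011 [-0.0005  0.028   0.1962] [320.9 236.8]
0.011 0.011 [-0.0005  0.0069  0.1901] [320.9 205.4]
0 -0.011 [-0.0005  0.0311  0.1857] [320.9 244. ]
0 0.011 [-0.0005  0.01    0.1795] [320.9 211. ]
-0.008 -0.011 [-0.0005  0.0333  0.178 ] [320.8 249.8]
-0.008 0.011 [-0.0005  0.0122  0.1718] [320.8 215.6]
-0.02 -0.011 [-0.0005  0.0367  0.1665] [320.8 259.5]
-0.02 0.011 [-0.0005  0.0155  0.1603] [320.8 223.3]
-0.03 -0.011 [-0.0005  0.0395  0.1569] [320.7 268.7]
-0.03 0.011 [-0.0005  0.0183  0.1507] [320.8 230.5]
-0.04 -0.011 [-0.0005  0.0422  0.1473] [320.7 279. ]
-0.04 0.011 [-0.0005  0.0211  0.1411] [320.7 238.8]
```

All three cameras put the closed fingertips near z ≈ 0.09, above the bar. That is higher than the stated tool geometry predicts. I open and look again.

Emit:
{"name": "drive_tool", "arguments": {
  "steps": [0.5,0,0,0,0,0,0,0.5,0,0,0,0,0,0,0.5,0,0,0,0,0,0,0.5,0,0,0,0,0,0,0.5,0,0,0,0,0,0]
}}

```text
t: 3.85
position: [0.4844, 0.0071, 0.0643]
ee_rot: [2.13, 2.309, 0.0]
wrist_force: [-0.4, -0.1, 0.1]
opening: 0.0432
```

```bash
python3 - <<'E'
from h import *
print(sense()["opening"],sense()["wrist_force"])
a=save("side","s3.png"); b=save("wrist","w3.png")
a=cv2.imread("pics/s3.png")[170:260,280:400]; b=cv2.imread("pics/w3.png")
cv2.imwrite("pics/c3.png",np.vstack([cv2.resize(a,(400,300)),cv2.resize(b[150:390,160:480],(400,300))]))
E
```

```text
0.04317863054594475 [-0.40086119 -0.12058708  0.14310353]
```

View pics/c3.png

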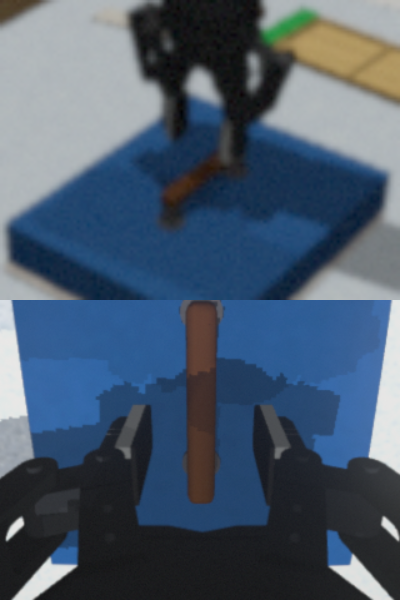

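```bash
python3 - <<'E'
from h import *
c=get_calibration("side")
for z in (.05,.06,.07,.08,.09,.1): print(z,project(c,[[.461,.005,z],[.508,.009,z]]).round(1).tolist())
E
```

```text
0.05 [[347.1, 230.7], [332.3, 224.1]]
0.06 [[347.3, 227.5], [332.4, 221.0]]
0.07 [[347.6, 224.3], [332.5, 217.9]]
0.08 [[347.8, 221.1], [332.7, 214.7]]
0.09 [[348.0, 217.8], [332.8, 211.5]]
0.1 [[348.2, 214.5], [332.9, 208.2]]
```

Emit:
{"name": "drive_tool", "arguments": {
  "steps": [0.5,0,0,-5,0,0,0,0.5,0,0,-10,0,0,0,0.5,0,0,-14,0,0,0,0.5,0,0,-16,0,0,0,0.5,0,0,-16,0,0,0]
}}

```text
t: 4.37
position: [0.4838, 0.0072, 0.0474]
ee_rot: [-2.129, -2.308, 0.001]
wrist_force: [-0.2, -0.4, -0.4]
opening: 0.0428
```

```bash
python3 - <<'E'
from h import *
print(sense()["position"],sense()["wrist_force"])
a=save("side","s4.png"); b=save("wrist","w4.png")
a=cv2.imread("pics/s4.png")[170:260,280:400]; b=cv2.imread("pics/w4.png")
cv2.imwrite("pics/c4.png",np.vstack([cv2.resize(a,(400,300)),cv2.resize(b[150:390,160:480],(400,300))]))
E
```

```text
[0.48381042 0.00717608 0.04743983] [-0.17712997 -0.39819739 -0.35538771]
```

View pics/c4.png

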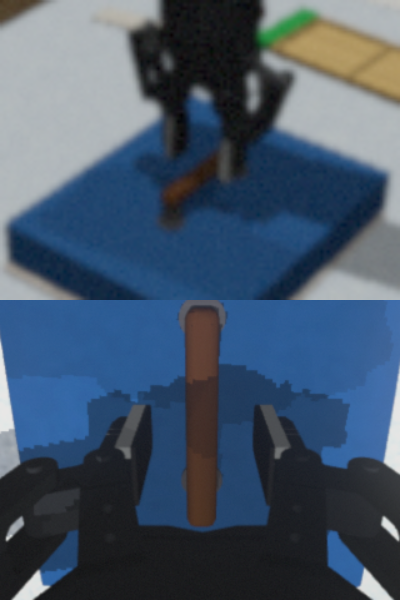

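No contact so far, and the tips are still about 27 mm above the reported TCP. I go down another 17 mm and close.

Emit:
{"name": "drive_tool", "arguments": {
  "steps": [0.5,0,0,-6,0,0,0,0.5,0,0,-11,0,0,0,0.5,0,0,-15,0,0,0,0.5,0,0,-17,0,0,0,0.5,0,0,-17,0,0,0]
}}

```text
t: 4.88
position: [0.4839, 0.0071, 0.0305]
ee_rot: [-2.129, -2.309, 0.001]
wrist_force: [0.3, 0.4, -0.2]
opening: 0.0427
```

Emit:
{"name": "drive_tool", "arguments": {
  "steps": [0.25,0,0,0,0,0,0,0,0,0,0,0,0,0,0,0,0,0,0,0,0,0,0,0,0,0,0,0,0,0,0,0,0,0,0],
  "force": 80
}}

```text
t: 5.3
position: [0.4847, 0.0071, 0.0317]
ee_rot: [2.13, 2.309, 0.0]
wrist_force: [-1.5, 0.2, 4.9]
opening: 0.0119
```

```bash
python3 - <<'E'
from h import *
s=sense();print(s["position"],s["wrist_force"],s["moment"])
a=save("side","s5.png"); b=save("wrist","w5.png")
a=cv2.imread("pics/s5.png")[170:260,280:400]; b=cv2.imread("pics/w5.png")
cv2.imwrite("pics/c5.png",np.vstack([cv2.resize(a,(400,300)),cv2.resize(b[150:390,160:480],(400,300))]))
E
```

```text
[0.48467669 0.00710873 0.03169722] [-1.45278761  0.17261823  4.86310041] [ 0.05178423  0.34075135 -0.06365702]
```

View pics/c5.png

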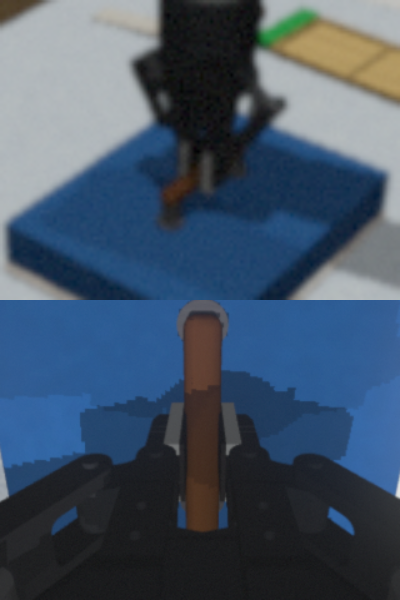

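The bar is now between the pads. I lift slowly.

Emit:
{"name": "drive_tool", "arguments": {
  "steps": [0,0,0,3,0,0,0,0,0,0,8,0,0,0,0,0,0,15,0,0,0,0,0,0,25,0,0,0,0,0,0,38,0,0,0,0,0,0,52,0,0,0,0,0,0,65,0,0,0,0,0,0,75,0,0,0,0,0,0,80,0,0,0,0,0,0,80,0,0,0]
}}

```text
t: 6.23
position: [0.4854, 0.007, 0.1127]
ee_rot: [2.128, 2.307, 0.002]
wrist_force: [0.2, -0.1, -4.6]
opening: 0.0122
```

```bash
python3 - <<'E'
from h import *
s=sense();print(s["position"],s["wrist_force"],s["moment"],s["opening"])
a=save("side","s6.png"); b=save("wrist","w6.png")
a=cv2.imread("pics/s6.png")[140:300,240:440]; b=cv2.imread("pics/w6.png")
cv2.imwrite("pics/c6.png",np.vstack([cv2.resize(a,(480,300)),cv2.resize(b,(480,300))]))
E
```

```text
[0.48544341 0.00699333 0.11272845] [ 0.20734076 -0.07115569 -4.55626429] [ 0.05574466 -0.00876966  0.01703515] 0.012240572460564182
```

View pics/c6.png

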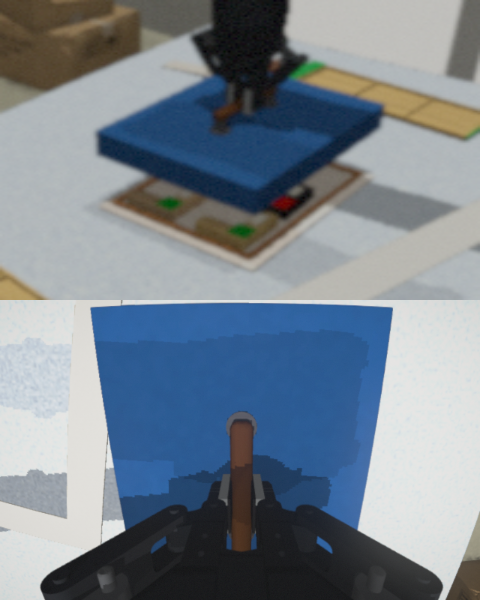

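The side view shows the cover raised level and the samples uncovered. I carry it to the far side.

Emit:
{"name": "drive_tool", "arguments": {
  "steps": [0,15,1,0,0,0,0,0,45,2,0,0,0,0,0,80,4,0,0,0,0,0,115,5,0,0,0,0,0,150,6,0,0,0,0,0,180,8,0,0,0,0,0,205,9,0,0,0,0,0,222,10,0,0,0,0,0,230,10,0,0,0,0,0,230,10,0,0,0,0]
}}

```text
t: 7.17
position: [0.7149, 0.0172, 0.1091]
ee_rot: [-2.129, -2.307, 0.001]
wrist_force: [0.0, -0.8, -3.9]
opening: 0.012
```

Emit:
{"name": "drive_tool", "arguments": {
  "steps": [0,0,0,-10,0,0,0,0,0,0,-25,0,0,0,0,0,0,-40,0,0,0,0,0,0,-55,0,0,0,0,0,0,-66,0,0,0,0,0,0,-74,0,0,0,0,0,0,-80,0,0,0,0,0,0,-82,0,0,0,0,0,0,-84,0,0,0,0,0,0,-84,0,0,0]
}}

```text
t: 8.0
position: [0.7148, 0.0172, 0.0275]
ee_rot: [2.13, 2.309, 0.001]
wrist_force: [-0.1, -0.4, -3.6]
opening: 0.0118
```

```bash
python3 - <<'E'
from h import *
s=sense();print(s["position"],s["wrist_force"],s["moment"],s["opening"])
save("side","s7.png"); save("scene","sc7.png")
a=cv2.imread("pics/s7.png")[140:300,200:440]; b=cv2.imread("pics/sc7.png")[140:300,200:440]
cv2.imwrite("pics/c7.png",np.vstack([cv2.resize(a,(450,300)),cv2.resize(b,(450,300))]))
E
```

```text
[0.71477127 0.0171948  0.0275098 ] [-0.13269079 -0.36471664 -3.56042734] [ 0.07248101  0.02348045 -0.01580567] 0.011790703279014561
```

View pics/c7.png

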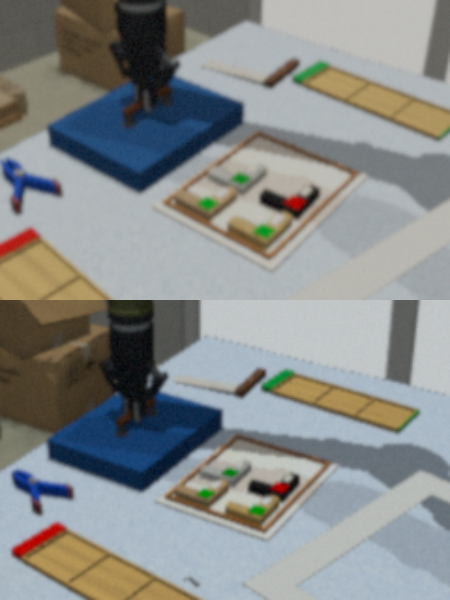

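Emit:
{"name": "drive_tool", "arguments": {
  "steps": [0,0,0,-1.5,0,0,0,0,0,0,-2.5,0,0,0,0,0,0,-2.5,0,0,0,0.15,0,0,-2,0,0,0,0.25,0,0,-2,0,0,0,0.4,0,0,0,0,0,0,0.45,0,0,10,0,0,0,0.45,0,0,30,0,0,0,0.45,0,0,60,0,0,0,0.45,0,0,95,0,0,0]
}}

```text
t: 8.93
position: [0.7132, 0.0169, 0.122]
ee_rot: [-2.128, -2.308, 0.003]
wrist_force: [-0.3, -0.4, 0.4]
opening: 0.0385
```

Emit:
{"name": "drive_tool", "arguments": {
  "steps": [0.5,-20,-5,40,0,0,0,0.5,-55,-10,75,0,0,0,0.5,-95,-20,105,0,0,0,0.5,-135,-30,120,0,0,0,0.5,-175,-40,125,0,0,0,0.5,-215,-50,125,0,0,0,0.5,-240,-55,125,0,0,0,0.5,-245,-60,125,0,0,0,0.5,-245,-60,125,0,0,0,0.5,-245,-60,125,0,0,0]
}}

```text
t: 9.77
position: [0.4699, -0.0432, 0.2484]
ee_rot: [2.129, 2.306, 0.0]
wrist_force: [0.1, 0.3, 0.1]
opening: 0.043
```

```bash
python3 - <<'E'
from h import *
s=sense();print(s["t"],s["position"],s["wrist_force"],s["opening"])
import pickle; pickle.dump(get_calibration("wrist"),open('w8.pkl','wb')); save("wrist","w8.png"); 
E
```

```text
9.7667 [ 0.46985855 -0.04320953  0.24840076] [0.08184085 0.26167409 0.08246568] 0.04304643212502698
```

View pics/w8.png

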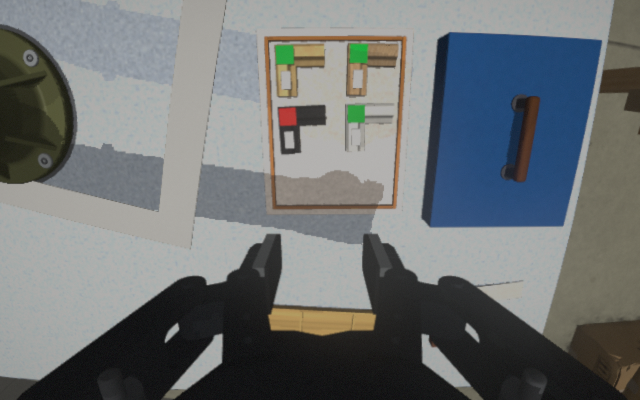

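The wrist view shows four samples:
- gilt/green at (285,55)
- oak/green at (358,53)
- black/red at (288,117)
- silver/green at (356,114)

Their corners point to the upper left, which is world −x, +y. The cover lies flat to the right. I now measure the tags, the base and the cover.

```bash
cat >> h.py <<'E'
def tags(im,cal,z=.023,amin=60):
    hsv=cv2.cvtColor(im,cv2.COLOR_RGB2HSV); H,S,V=[hsv[:,:,i].astype(int) for i in range(3)]
    out=[]
    for nm,m in (("G",(H>50)&(H<75)&(S>150)),("R",((H<4)|(H>175))&(S>170))):
        for mk,st,ce in comps(m,amin):
            c=max(cv2.findContours(mk.astype(np.uint8),0,1)[0],key=cv2.contourArea)
            P=onplane(cal,c.reshape(-1,2)+0.0,z)[:,:2]; r=cv2.minAreaRect((P*1000).astype(np.float32))
            out.append((nm,np.round(onplane(cal,[ce],z)[0,:2],4).tolist(),np.round(r[1],1).tolist(),round(r[2],1),np.round(ce).tolist()))
    return out
E
python3 - <<'E'
from h import *; import pickle
im=cv2.imread('pics/w8.png')[:,:,::-1].copy(); cal=pickle.load(open('w8.pkl','rb'))
for t in tags(im,cal): print(t)
hsv=cv2.cvtColor(im,cv2.COLOR_RGB2HSV); H,S,V=[hsv[:,:,i].astype(int) for i in range(3)]
m=(H>2)&(H<20)&(S>100)
m[:, :255]=0; m[:,415:]=0; m[230:]=0
for mk,st,ce in comps(m,300):
    P=onplane(cal,np.argwhere(mk)[:,::-1],.012)[:,:2]; print("rim",st,cv2.minAreaRect((P*1000).astype(np.float32)))
b=(H>100)&(H<125)&(S>150)
for mk,st,ce in comps(b,3000):
    pass
w=((H<14)|(H>170))&(S>70)&(V>40); w[:,:490]=0;w[:,550:]=0;w[:85]=0;w[190:]=0
for mk,st,ce in comps(w,200):
    P=onplane(cal,np.argwhere(mk)[:,::-1],.070)[:,:2]; print("handle",st,cv2.minAreaRect((P*1000).astype(np.float32)))
E
```

```text
('G', [0.5051, 0.0983], [20.1, 20.9], 5.0, [358.0, 53.0])
('G', [0.4138, 0.0891], [21.0, 19.7], 4.3, [284.0, 54.0])
('G', [0.5098, 0.0252], [20.0, 18.9], 4.8, [356.0, 113.0])
('R', [0.4216, 0.0146], [20.0, 20.6], 7.9, [287.0, 116.0])
rim [ 265   36  141  173 1866] ((484.71136474609375, 4.1298675537109375), (178.83355712890625, 227.9713592529297), 4.865067005157471)
rim [287  55  37  41 365] ((434.9208984375, 73.6544418334961), (63.45172882080078, 30.730377197265625), 50.833316802978516)
handle [516  97  24  84 860] ((713.7032470703125, 14.155765533447266), (14.02849006652832, 99.27021789550781), 5.023052215576172)
```

Emit:
{"name": "drive_tool", "arguments": {
  "steps": [0.5,20,18,-20,0,0,0,0.5,35,30,-50,0,0,0,0.5,43,36,-85,0,0,0,0.5,43,36,-120,0,0,0,0.5,43,36,-155,0,0,0,0.5,43,36,-185,0,0,0,0.5,43,36,-208,0,0,0,0.5,43,36,-220,0,0,0,0.5,43,36,-225,0,0,0,0.5,43,36,-225,0,0,0]
}}

```text
t: 10.65
position: [0.5127, -0.0056, 0.0215]
ee_rot: [-2.127, -2.309, -0.001]
wrist_force: [0.0, -0.8, 0.9]
opening: 0.043
```

```bash
python3 - <<'E'
from h import *
s=sense();print(s["t"],s["position"],s["wrist_force"],s["opening"])
save("wrist","w9.png"); save("side","s9.png"); print(project(get_calibration("side"),s["position"]))
a=cv2.imread("pics/s9.png")[150:290,240:440]
b=cv2.imread("pics/w9.png")
cv2.imwrite("pics/c9.png",np.vstack([cv2.resize(a,(429,300)),cv2.resize(b[120:390,150:490],(429,300))]))
E
```

```text
10.65 [ 0.51266961 -0.00564701  0.0214791 ] [ 0.0295957  -0.79242343  0.92503644] 0.042986512303875284
[[334.18604721 229.85011245]]
```

View pics/c9.png

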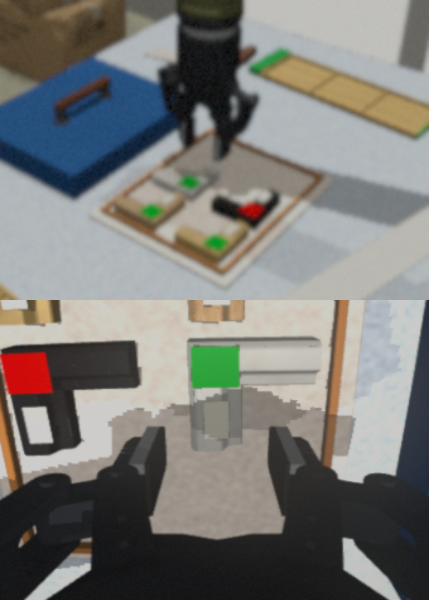

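Emit:
{"name": "drive_tool", "arguments": {
  "steps": [0.5,0,0,-10,0,0,0,0.5,0,0,-20,0,0,0,0.5,0,0,-26,0,0,0,0.5,0,0,-30,0,0,0,0.5,0,0,-30,0,0,0],
  "force": 50
}}

```text
t: 11.17
position: [0.5115, -0.007, -0.0088]
ee_rot: [-2.129, -2.308, 0.002]
wrist_force: [-0.2, 0.7, -0.3]
opening: 0.043
```

```bash
python3 - <<'E'
from h import *
s=sense();print(s["t"],s["position"],s["wrist_force"],s["opening"])
save("wrist","w10.png"); save("side","s10.png"); c=get_calibration("side")
for z in (0,.005,.01,.015,.02,.025,.03): print(z,project(c,[[.4885,-.008,z],[.5365,-.004,z]]).round(1).tolist())
a=cv2.imread("pics/s10.png")[200:250,300:370]
b=cv2.imread("pics/w10.png")
cv2.imwrite("pics/c10.png",np.vstack([cv2.resize(a,(420,300)),cv2.resize(b[120:390,150:490],(420,300))]))
E
```

```text
11.1667 [ 0.51151571 -0.00697089 -0.00879028] [-0.2264001  0.6762429 -0.2540883] 0.04296476484008275
0 [[341.3, 239.5], [327.0, 232.9]]
0.005 [[341.3, 238.0], [327.1, 231.5]]
0.01 [[341.4, 236.6], [327.1, 230.0]]
0.015 [[341.5, 235.1], [327.2, 228.5]]
0.02 [[341.6, 233.6], [327.2, 227.0]]
0.025 [[341.7, 232.1], [327.2, 225.6]]
0.03 [[341.8, 230.5], [327.3, 224.1]]
```

View pics/c10.png

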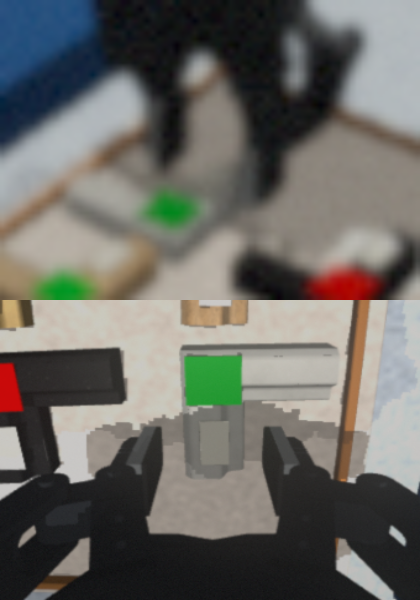

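Tips at z ≈ 0.021 with no contact. I go 5 mm lower and close.

Emit:
{"name": "drive_tool", "arguments": {
  "steps": [0.5,0,0,-3,0,0,0,0.5,0,0,-5,0,0,0,0.4,0,0,-5,0,0,0,0.2,0,0,-5,0,0,0,0.1,0,0,-5,0,0,0,0.1,0,0,-5,0,0,0,0.1,0,0,-5,0,0,0],
  "force": 50
}}

```text
t: 11.85
position: [0.5118, -0.0077, -0.0102]
ee_rot: [2.13, 2.309, -0.006]
wrist_force: [-12.7, -1.8, 25.4]
opening: 0.0205
```

Emit:
{"name": "drive_tool", "arguments": {
  "steps": [0.1,0,0,5,0,0,0,0.1,0,0,15,0,0,0,0.1,0,0,30,0,0,0,0.1,0,0,45,0,0,0,0.1,0,0,50,0,0,0,0.1,0,0,50,0,0,0]
}}

```text
t: 12.35
position: [0.5137, -0.007, 0.0386]
ee_rot: [2.128, 2.307, 0.002]
wrist_force: [-0.4, 0.4, -0.7]
opening: 0.0141
```

```bash
python3 - <<'E'
from h import *
s=sense();print(s["t"],s["position"],s["wrist_force"],s["opening"])
save("wrist","w11.png"); save("side","s11.png")
a=cv2.imread("pics/s11.png")[150:270,260:420]
b=cv2.imread("pics/w11.png")
cv2.imwrite("pics/c11.png",np.vstack([cv2.resize(a,(420,300)),cv2.resize(b[120:390,150:490],(420,300))]))
E
```

```text
12.35 [ 0.51369387 -0.00704747  0.03856389] [-0.43384846  0.41051903 -0.74091209] 0.014138074009257342
```

View pics/c11.png

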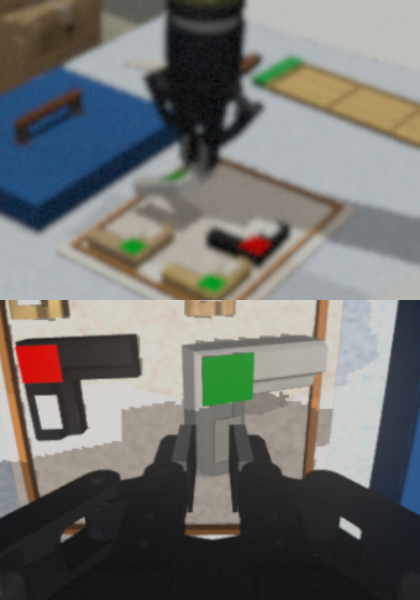

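The sample came up, but the opening read 14 mm, so I gripped only the narrow top of the moulding profile. I set it back and grip lower.

Emit:
{"name": "drive_tool", "arguments": {
  "steps": [0.1,0,0,-15,0,0,0,0.1,0,0,-30,0,0,0,0.1,0,0,-40,0,0,0,0.1,0,0,-46,0,0,0,0.1,0,0,-48,0,0,0,0.15,0,0,-48,0,0,0,0.3,0,0,-48,0,0,0,0.5,0,0,-48,0,0,0,0.5,0,0,-48,0,0,0,0.5,0,0,-48,0,0,0]
}}

```text
t: 13.28
position: [0.5128, -0.0067, -0.0104]
ee_rot: [2.129, 2.309, 0.0]
wrist_force: [-0.1, -0.5, -0.1]
opening: 0.0425
```

```bash
python3 - <<'E'
from h import *
s=sense();print(s["t"],s["position"],s["wrist_force"],s["opening"])
c=get_calibration("wrist"); im=save("wrist","w12.png"); save("side","s12.png")
for t in tags(im,c): print(t)
a=cv2.imread("pics/s12.png")[200:250,300:370]
b=cv2.imread("pics/w12.png")
cv2.imwrite("pics/c12.png",np.vstack([cv2.resize(a,(420,300)),cv2.resize(b[120:390,150:490],(420,300))]))
E
```

```text
13.2833 [ 0.51280991 -0.00671392 -0.01037475] [-0.12755718 -0.54349599 -0.13417565] 0.04252088186679873
('G', [0.505, 0.0976], [21.8, 20.6], 4.7, [322.0, 26.0])
('G', [0.4133, 0.0891], [23.0, 22.3], 5.0, [110.0, 34.0])
('G', [0.4927, 0.0208], [1.3, 22.7], 6.5, [284.0, 199.0])
('R', [0.421, 0.0142], [23.0, 23.0], 6.9, [139.0, 200.0])
```

View pics/c12.png

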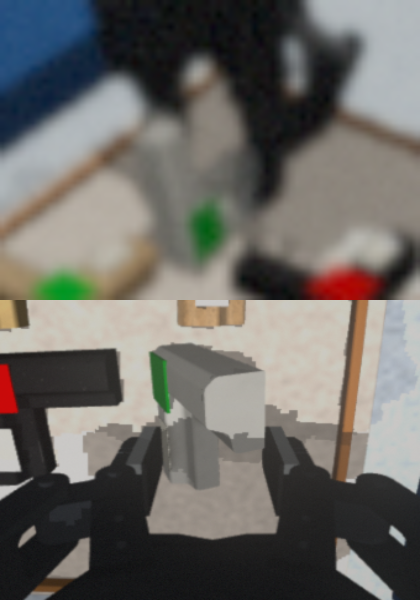

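My release rolled the silver sample onto its edge: the tag now faces −x and the other leg stands up, around wrist crop (215,400). I will tip it back flat by pushing the top of the upright leg in +x with the closed fingers.

Emit:
{"name": "drive_tool", "arguments": {
  "steps": [0.5,0,0,15,0,0,0,0.5,0,0,40,0,0,0,0.5,0,0,65,0,0,0,0.5,0,0,80,0,0,0,0.3,-20,12,80,0,0,0,0,-45,27,80,0,0,0,0,-47,27,80,0,0,0,0,-47,27,80,0,0,0,0,-47,27,80,0,0,0,0,-47,27,80,0,0,0]
}}

```text
t: 14.22
position: [0.466, 0.0195, 0.069]
ee_rot: [-2.131, -2.308, -0.001]
wrist_force: [-0.4, -0.1, 0.0]
opening: -0.0
```

```bash
python3 - <<'E'
from h import *
s=sense();print(s["t"],s["position"],s["wrist_force"],s["opening"])
c=get_calibration("wrist"); im=save("wrist","w13.png"); save("side","s13.png")
a=cv2.imread("pics/s13.png")[150:270,260:420]
b=cv2.imread("pics/w13.png")
cv2.imwrite("pics/c13.png",np.vstack([cv2.resize(a,(420,300)),cv2.resize(b[50:320,150:490],(420,300))]))
E
```

```text
14.2167 [0.46601434 0.01952449 0.06901349] [-0.41825852 -0.06431441  0.02282762] -2.9118374450791457e-05
```

View pics/c13.png

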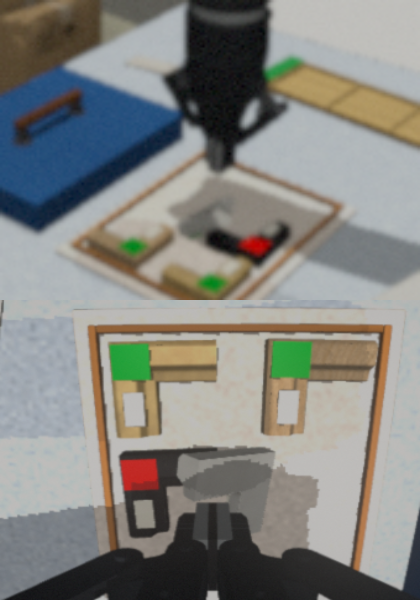

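Emit:
{"name": "drive_tool", "arguments": {
  "steps": [0.5,0,-15,30,0,0,0,0.5,0,-30,60,0,0,0,0.5,0,-50,80,0,0,0,0.5,0,-70,90,0,0,0,0.5,0,-75,90,0,0,0,0.5,0,-75,90,0,0,0]
}}

```text
t: 14.82
position: [0.4658, -0.0567, 0.1592]
ee_rot: [2.134, 2.305, 0.001]
wrist_force: [-0.0, -0.5, -1.0]
opening: 0.0425
```

```bash
python3 - <<'E'
from h import *
s=sense();print(s["t"],s["position"],s["wrist_force"],s["opening"])
c=get_calibration("wrist"); im=save("wrist","w14.png"); save("side","s14.png"); save("scene","sc14.png")
import pickle; pickle.dump(c,open('w14.pkl','wb'))
a=cv2.imread("pics/s14.png")[190:270,270:390]; a2=cv2.imread("pics/sc14.png")[190:270,270:390]
b=cv2.imread("pics/w14.png")
cv2.imwrite("pics/c14.png",np.vstack([np.hstack([cv2.resize(a,(390,260)),cv2.resize(a2,(390,260))]),cv2.resize(b[10:210,200:440],(780,650))[:340]]))
E
```

```text
14.8167 [ 0.46580724 -0.05674455  0.15921861] [-0.01702219 -0.50637523 -0.97052989] 0.042486317130682585
```

View pics/c14.png

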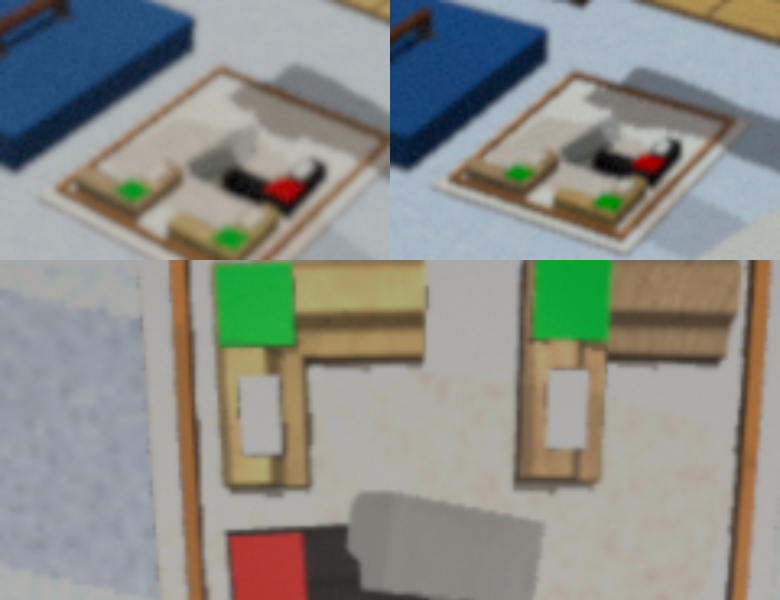

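View pics/w14.png

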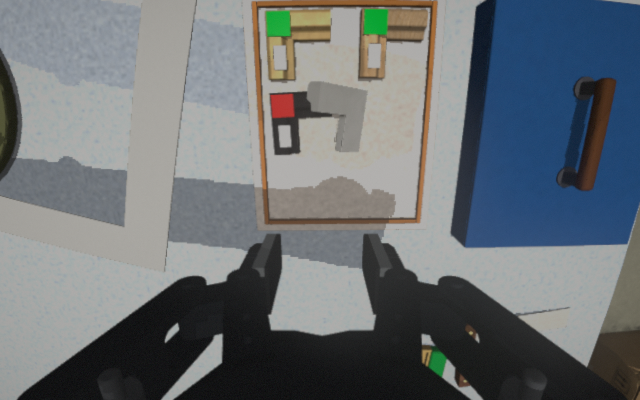

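The silver sample is now upside down. Its y-leg is at (350,120) and its x-leg rests on the black sample near (312,97). I can turn it over by gripping the x-leg across y, tilting the tool back about the jaw axis, standing it on edge and tipping it over. First I measure it, and also where the set square and clamp lie.

```bash
python3 - <<'E'
from h import *; import pickle
cal=pickle.load(open('w14.pkl','rb')); im=cv2.imread('pics/w14.png')
px=[(310,82),(366,92),(358,152),(337,150),(342,118),(308,112)]
for z in (.023,.04): print(z,np.round(onplane(cal,px,z)[:,:2],3).tolist())
for n,pts in (("side",[(308,177),(342,184),(358,172)]),("scene",[(294,183),(327,190),(341,178)])):
    print(n,np.round(onplane(get_calibration(n),pts,.01)[:,:2],3).tolist())
cv2.imwrite("pics/w14z.png",cv2.resize(im[70:170,260:400],None,fx=5,fy=5))
E
```

```text
0.023 [[0.448, 0.039], [0.503, 0.034], [0.502, -0.026], [0.48, -0.026], [0.482, 0.007], [0.448, 0.01]]
0.04 [[0.448, 0.037], [0.501, 0.033], [0.5, -0.024], [0.479, -0.023], [0.481, 0.007], [0.448, 0.01]]
side [[0.795, -0.196], [0.676, -0.239], [0.692, -0.349]]
scene [[0.799, -0.206], [0.669, -0.231], [0.683, -0.344]]
```

View pics/w14z.png

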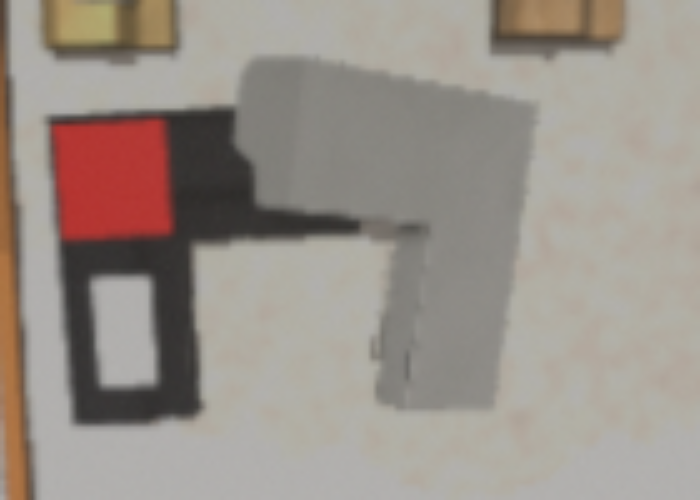

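The silver sample leans about 40° on the black one with its x-leg end raised. I turn the tool to grip that leg across y.

Emit:
{"name": "drive_tool", "arguments": {
  "steps": [0.6,0,8,0,0,0,7,0.6,0,16,0,0,0,14,0.6,0,24,0,0,0,21,0.6,0,32,0,0,0,28,0.6,0,40,0,0,0,35,0.6,0,48,0,0,0,42,0.6,0,56,0,0,0,49,0.6,0,64,0,0,0,56,0.6,-2,72,0,0,0,63,0.6,-5,79,0,0,0,70]
}}

```text
t: 15.8
position: [0.4597, 0.0264, 0.1583]
ee_rot: [-0.406, -3.113, -0.002]
wrist_force: [0.3, -0.1, 0.9]
opening: 0.0511
```

Emit:
{"name": "drive_tool", "arguments": {
  "steps": [0.6,0,0,-15,0,0,7,0.6,0,0,-40,0,0,11,0.6,0,0,-65,0,0,11,0.6,0,0,-90,0,0,11,0.6,0,0,-108,0,0,11,0.6,0,0,-115,0,0,11,0.6,0,0,-115,0,0,11]
}}

```text
t: 16.38
position: [0.4582, 0.0256, 0.0422]
ee_rot: [-0.116, -3.135, -0.003]
wrist_force: [0.7, 1.0, 0.3]
opening: 0.051
```

```bash
python3 - <<'E'
from h import *
s=sense();print(s["t"],s["position"],s["ee_rot"],s["wrist_force"],s["opening"],np.round(s["q"],2))
c=get_calibration("wrist"); im=save("wrist","w15.png"); save("side","s15.png")
a=cv2.imread("pics/s15.png")[180:270,270:390]
b=cv2.imread("pics/w15.png")
cv2.imwrite("pics/c15.png",np.vstack([cv2.resize(a,(400,300)),cv2.resize(b[50:350,120:520],(400,300))]))
E
```

```text
16.3833 [0.4582356  0.02557094 0.04223853] [-1.16071385e-01 -3.13471061e+00 -2.72593022e-03] [0.71618674 1.00192332 0.30095762] 0.05100940031363701 [ 0.73  0.15 -0.88  2.06  0.13  0.99  1.28]
```

View pics/c15.png

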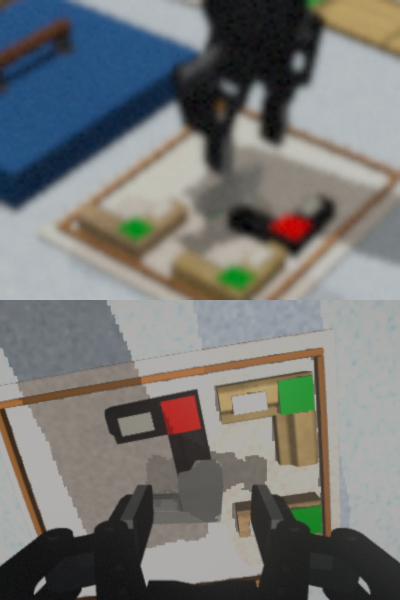

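Emit:
{"name": "drive_tool", "arguments": {
  "steps": [0.6,2,-2,-12,0,0,0,0.6,3,-3,-24,0,0,0,0.6,3,-3,-34,0,0,0,0.6,3,-3,-40,0,0,0,0.6,3,-3,-40,0,0,0,0.4,3,-3,-40,0,0,0,0.2,3,-3,-40,0,0,0,0.1,3,-3,-40,0,0,0,0.1,3,-3,-40,0,0,0,0.1,3,-3,-40,0,0,0],
  "force": 50
}}

```text
t: 17.32
position: [0.4642, 0.0211, 0.0048]
ee_rot: [0.12, 3.138, 0.0]
wrist_force: [0.9, 0.6, 1.0]
opening: 0.0247
```

Emit:
{"name": "drive_tool", "arguments": {
  "steps": [0.1,0,0,10,0,0,0,0.1,0,0,30,0,0,0,0.1,0,0,60,0,0,0,0.1,0,0,85,0,0,0,0.1,0,0,100,0,0,0,0.1,0,0,100,0,0,0]
}}

```text
t: 17.82
position: [0.4661, 0.0212, 0.1082]
ee_rot: [0.12, 3.133, -0.002]
wrist_force: [0.4, -0.6, -0.5]
opening: 0.0248
```

```bash
python3 - <<'E'
from h import *
s=sense();print(s["t"],s["position"],s["ee_rot"],s["wrist_force"],s["opening"],np.round(s["q"],2))
c=get_calibration("wrist"); im=save("wrist","w16.png"); save("side","s16.png")
a=cv2.imread("pics/s16.png")[150:270,260:420]
b=cv2.imread("pics/w16.png")
cv2.imwrite("pics/c16.png",np.vstack([cv2.resize(a,(400,300)),cv2.resize(b[50:350,120:520],(400,300))]))
E
```

```text
17.8167 [0.46605118 0.02119453 0.10824496] [ 1.19621402e-01  3.13283890e+00 -2.33738821e-03] [ 0.44955568 -0.61232928 -0.5237921 ] 0.024822967232546466 [ 0.78  0.04 -0.89  1.99  0.04  1.12  1.37]
```

View pics/c16.png

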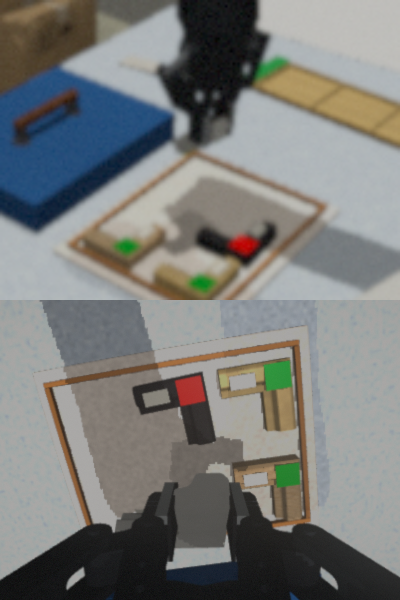

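The leg is firmly gripped at 24.8 mm. I move it over the free table between the base and the pass tray, then tilt.

Emit:
{"name": "drive_tool", "arguments": {
  "steps": [0.1,5,-30,20,0,0,0,0.1,10,-70,35,0,0,0,0.1,15,-110,45,0,0,0,0.1,20,-150,50,0,0,0,0.1,25,-185,50,0,0,0,0.1,30,-210,50,0,0,0,0.1,30,-220,50,0,7,0,0.1,30,-220,50,1,14,0,0.1,30,-220,50,1.5,21,0,0.1,30,-220,50,2,28,0]
}}

```text
t: 18.75
position: [0.493, -0.1997, 0.1535]
ee_rot: [-0.103, -2.643, -0.022]
wrist_force: [0.1, -0.0, -0.7]
opening: 0.0249
```

Emit:
{"name": "drive_tool", "arguments": {
  "steps": [0.1,0,0,0,0.5,7,0,0.1,0,0,0,1,14,0,0.1,0,0,0,1.5,21,0,0.1,0,0,0,1.5,21,0,0.1,0,0,0,1.5,21,0]
}}

```text
t: 19.17
position: [0.481, -0.198, 0.128]
ee_rot: [-0.077, -2.264, -0.059]
wrist_force: [-0.5, -0.4, -2.4]
opening: 0.0247
```

```bash
python3 - <<'E'
from h import *
s=sense();print(s["t"],s["position"],s["ee_rot"],s["wrist_force"],s["opening"],np.round(s["q"],2))
R=cv2.Rodrigues(np.array(s["ee_rot"]))[0]; print(np.round(R,3))
c=get_calibration("wrist"); im=save("wrist","w17.png"); save("side","s17.png")
a=cv2.imread("pics/s17.png")[120:280,260:474]
b=cv2.imread("pics/w17.png")
cv2.imwrite("pics/c17.png",np.vstack([cv2.resize(a,(400,300)),cv2.resize(b[50:350,120:520],(400,300))]))
E
```

```text
19.1667 [ 0.48101398 -0.19803972  0.12801983] [-0.07716349 -2.26403538 -0.0587307 ] [-0.48547751 -0.36259967 -2.38540418] 0.02466180195215133 [ 0.27  0.8  -0.04  1.17  0.15  2.04  1.74]
[[-0.639  0.076 -0.766]
 [ 0.036  0.997  0.069]
 [ 0.769  0.016 -0.64 ]]
```

View pics/c17.png

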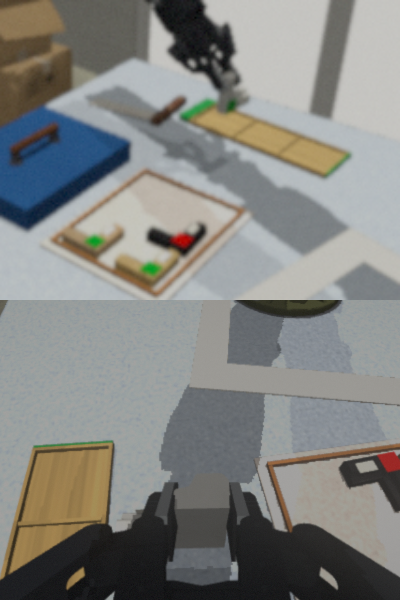

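```bash
python3 - <<'E'
from h import *
save("scene","sc17.png")
a=cv2.imread("pics/s17.png"); b=cv2.imread("pics/sc17.png"); s=sense()
o=[]
for n,im in (("side",a),("scene",b)):
    p=project(get_calibration(n),s["position"])[0].astype(int); print(p)
    o.append(cv2.resize(im[p[1]-45:p[1]+35,p[0]-40:p[0]+40],(400,400),interpolation=cv2.INTER_CUBIC))
cv2.imwrite("pics/c17b.png",np.hstack(o))
E
```

```text
[387 173]
[369 175]
```

View pics/c17b.png

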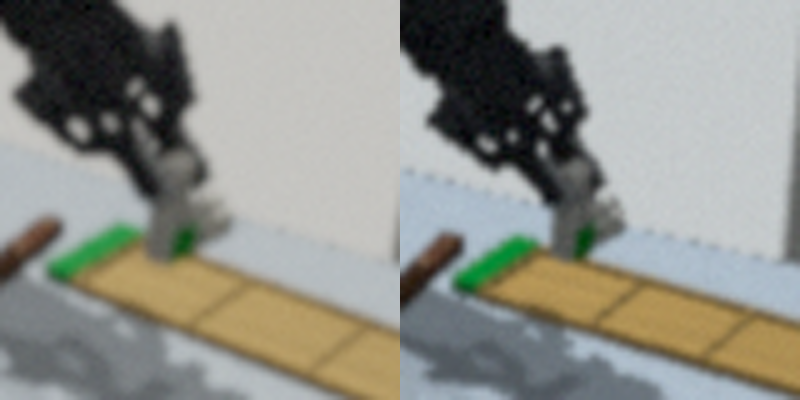

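```bash
python3 - <<'E'
from h import *
a=get_calibration("side"); b=get_calibration("scene")
print(tri([(a,(379,179.6)),(b,(363.5,181))]))
for x in (.49,.5,.51): print(onplane(a,[(379,179.6)],.09), [ (z,project(a,[x,-.19,z])[0].round(1).tolist(),project(b,[x,-.19,z])[0].round(1).tolist()) for z in (.08,.1,.12)])
E
```

```text
[ 0.46182746 -0.12485297  0.14789512]
[[ 0.52219958 -0.22132678  0.09      ]] [(0.08, [381.7, 189.8], [365.2, 190.2]), (0.1, [382.4, 183.8], [365.5, 184.7]), (0.12, [383.1, 177.7], [365.8, 179.1])]
[[ 0.52219958 -0.22132678  0.09      ]] [(0.08, [378.9, 188.7], [362.5, 189.4]), (0.1, [379.5, 182.7], [362.8, 183.9]), (0.12, [380.2, 176.6], [363.1, 178.3])]
[[ 0.52219958 -0.22132678  0.09      ]] [(0.08, [376.1, 187.5], [359.9, 188.5]), (0.1, [376.7, 181.6], [360.2, 183.1]), (0.12, [377.3, 175.5], [360.5, 177.5])]
```

The sample now hangs upright with its tag facing −x. q6 is near its limit, so I lower it outward along the reachable path.

Emit:
{"name": "drive_tool", "arguments": {
  "steps": [0.1,10,0,-15,0,0,0,0.1,22,0,-30,0,0,0,0.1,35,0,-45,0,0,0,0.1,48,0,-60,0,0,0,0.1,60,0,-75,0,0,0,0.1,70,0,-85,0,0,0,0.1,70,0,-85,0,0,0,0.1,70,0,-85,0,0,0]
}}

```text
t: 19.98
position: [0.5525, -0.1981, 0.0478]
ee_rot: [-0.078, -2.274, -0.061]
wrist_force: [-0.2, -0.6, 0.0]
opening: 0.0248
```

```bash
cat >> h.py <<'E'
def look(tag,half=40,extra=None):
    s=sense(); print(round(s["t"],2),np.round(s["position"],4),np.round(s["ee_rot"],3),"F",np.round(s["wrist_force"],1),"op",round(s["opening"],4),"q",np.round(s["q"],2))
    o=[]
    for n in ("side","scene"):
        save(n,f"{n}{tag}.png"); im=cv2.imread(f"pics/{n}{tag}.png")
        p=project(get_calibration(n),extra if extra is not None else s["position"])[0].astype(int)
        o.append(cv2.resize(im[p[1]-half:p[1]+half,p[0]-half:p[0]+half],(400,400),interpolation=cv2.INTER_CUBIC)); print(n,p)
    cv2.imwrite(f"pics/l{tag}.png",np.hstack(o))
E
python3 -c "
from h import *
look('18')"
```

```text
19.98 [ 0.5525 -0.1981  0.0478] [-0.078 -2.274 -0.061] F [-0.2 -0.6  0. ] op 0.0248 q [ 0.24  1.03 -0.01  0.93  0.13  2.04  1.73]
side [365 191]
scene [349 192]
```

View pics/l18.png

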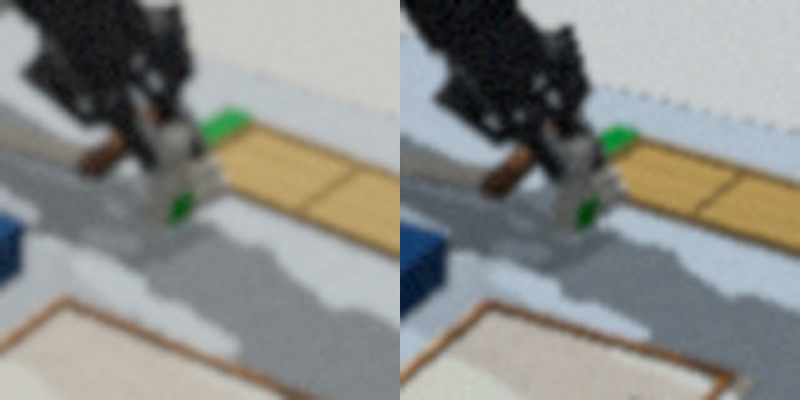

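Emit:
{"name": "drive_tool", "arguments": {
  "steps": [0.1,4,0,-5,0,0,0,0.1,9,0,-11,0,0,0,0.1,14,0,-17,0,0,0,0.1,16,0,-20,0,0,0,0.1,16,0,-20,0,0,0]
}}

```text
t: 20.5
position: [0.5688, -0.1985, 0.0272]
ee_rot: [-0.079, -2.273, -0.055]
wrist_force: [0.3, 0.3, -1.1]
opening: 0.0248
```

Emit:
{"name": "drive_tool", "arguments": {
  "steps": [0.1,1,0,-2,0,0,0,0.1,3,0,-4,0,0,0,0.1,3,0,-4,0,0,0]
}}

```text
t: 20.75
position: [0.5714, -0.199, 0.0254]
ee_rot: [-0.081, -2.272, -0.054]
wrist_force: [-3.0, 0.8, 3.2]
opening: 0.0251
```

```bash
python3 -c "
from h import *
look('19',30)"
```

```text
20.75 [ 0.5714 -0.199   0.0254] [-0.081 -2.272 -0.054] F [-3.   0.8  3.2] op 0.0251 q [0.19 1.1  0.08 0.85 0.07 2.05 1.76]
side [359 195]
scene [345 197]
```

View pics/l19.png

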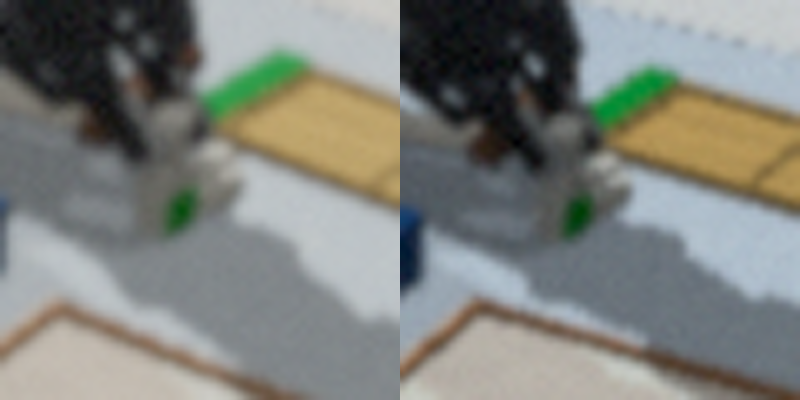

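It touches the table with 3 N. I open and slide the fingers off along the free direction.

Emit:
{"name": "drive_tool", "arguments": {
  "steps": [0.3,0,0,0,0,0,0,0.5,0,0,0,0,0,0,0.7,0,0,0,0,0,0,0.8,0,0,0,0,0,0,0.8,0,0,0,0,0,0,0.8,0,0,0,0,0,0]
}}

```text
t: 21.35
position: [0.5719, -0.1989, 0.0241]
ee_rot: [-0.08, -2.274, -0.055]
wrist_force: [-0.5, -0.0, 0.1]
opening: 0.0685
```

```bash
python3 -c "
from h import *
look('20',30)"
```

```text
21.35 [ 0.5719 -0.1989  0.0241] [-0.08  -2.274 -0.055] F [-0.5 -0.   0.1] op 0.0685 q [0.19 1.1  0.08 0.85 0.07 2.05 1.76]
side [359 195]
scene [345 197]
```

View pics/l20.png

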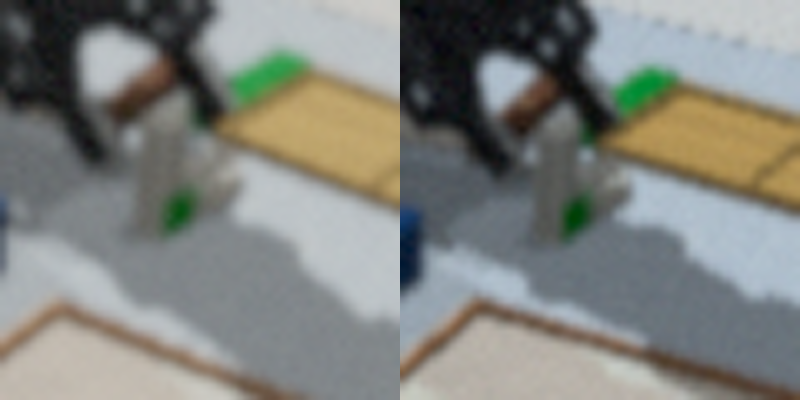

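It stands upright on its own. I retreat up and back.

Emit:
{"name": "drive_tool", "arguments": {
  "steps": [0.8,-4,0,5,0,0,0,0.8,-12,0,14,0,0,0,0.8,-24,0,27,0,0,0,0.8,-38,0,43,0,0,0,0.8,-55,0,62,0,0,0,0.8,-75,0,85,0,0,0,0.8,-95,0,110,0,0,0,0.8,-105,0,130,0,-7,0,0.8,-110,0,145,0,-14,0,0.8,-115,0,155,0,-21,0]
}}

```text
t: 22.28
position: [0.4573, -0.1991, 0.1813]
ee_rot: [-0.074, -2.649, -0.073]
wrist_force: [0.7, -0.1, 1.9]
opening: 0.0684
```

Emit:
{"name": "drive_tool", "arguments": {
  "steps": [0.5,0,0,0,0,-7,0,0.3,0,0,0,-1,-14,0,0,0,0,0,-2,-21,0,0,0,0,0,-2,-28,0,0,0,0,0,-2,-29,0,0,0,0,0,-2,-29,0]
}}

```text
t: 22.78
position: [0.4546, -0.1994, 0.1806]
ee_rot: [0.079, 3.131, 0.052]
wrist_force: [-0.1, -0.3, -0.1]
opening: 0.0001
```

```bash
python3 - <<'E'
from h import *
look('21',40,[.59,-.2,.03])
R=cv2.Rodrigues(np.array(sense()["ee_rot"]))[0]; print(np.round(R,3))
c=get_calibration("wrist"); im=save("wrist","w21.png")
for t in tags(im,c,.02,20): print(t)
E
```

```text
22.78 [ 0.4546 -0.1994  0.1806] [0.079 3.131 0.052] F [-0.1 -0.3 -0.1] op 0.0001 q [ 0.3   0.01  0.09  1.86 -0.04  1.28  1.92]
side [355 191]
scene [340 194]
[[-0.999  0.047  0.009]
 [ 0.048  0.998  0.033]
 [-0.007  0.033 -0.999]]
('G', [0.3665, -0.3335], [1.5, 86.6], 0.9, [186.0, 96.0])
('G', [0.4141, 0.0928], [22.1, 22.3], 5.2, [565.0, 124.0])
('G', [0.5061, 0.1017], [21.2, 20.4], 4.3, [559.0, 199.0])
('G', [0.6479, -0.3211], [6.8, 12.8], 8.0, [233.0, 317.0])
('R', [0.4215, 0.0168], [22.7, 20.7], 7.3, [504.0, 132.0])
```

View pics/l21.png

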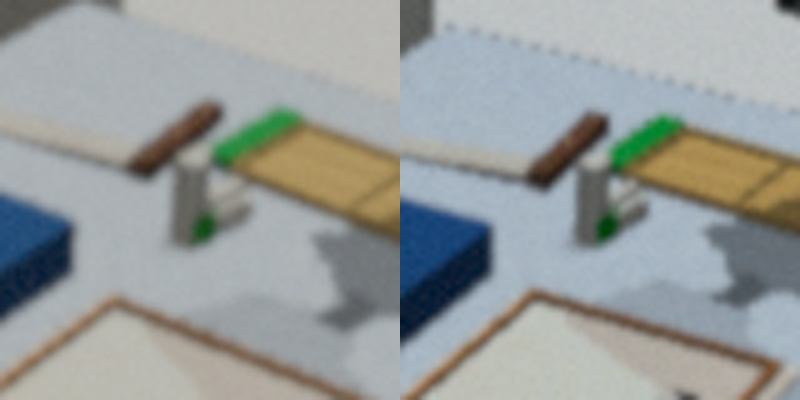

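View pics/w21.png

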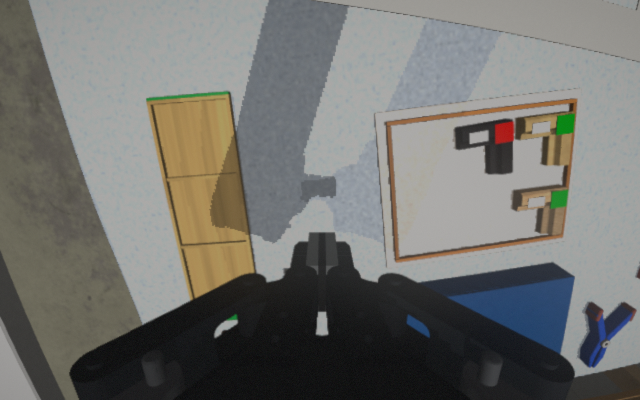

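```bash
python3 - <<'E'
from h import *
a=get_calibration("side"); b=get_calibration("scene")
# crop origin = p-40, scale 5
fs=lambda x,y:(355-40+x/5,191-40+y/5); fc=lambda x,y:(340-40+(x-400)/5,194-40+y/5)
print("base left", onplane(a,[fs(187,245)],0)[0],onplane(b,[fc(588,243)],0)[0])
print("top  ", onplane(a,[fs(193,148)],.062)[0],onplane(b,[fc(592,156)],.062)[0])
print("tag", onplane(a,[fs(204,228)],.013)[0],onplane(b,[fc(606,228)],.013)[0])
print("stock near corner", onplane(a,[fs(140,172)],.008)[0],onplane(b,[fc(538,182)],.008)[0])
E
```

```text
base left [ 0.59504327 -0.19360084  0.        ] [ 0.59585014 -0.19037432  0.        ]
top   [ 0.60473505 -0.20617808  0.062     ] [ 0.60021097 -0.19918108  0.062     ]
tag [ 0.58740093 -0.20010795  0.013     ] [ 0.58479266 -0.19544446  0.013     ]
stock near corner [ 0.66946227 -0.23661453  0.008     ] [ 0.66738469 -0.23304923  0.008     ]
```

The set square's stock is only about 65 mm from where the sample stands. I first shift the standing sample back toward −x, gripping its top.

Emit:
{"name": "drive_tool", "arguments": {
  "steps": [0.3,30,0,0,-1.9,0.5,0,0.6,65,0,0,-1.9,0.5,0,0.6,100,0,-20,-1.9,0.5,0,0.6,130,0,-45,-1.9,0.5,0,0.6,142,0,-75,-1.9,0.5,0,0.6,142,0,-105,-1.9,0.5,0,0.6,142,0,-130,-1.9,0.5,0,0.6,142,0,-148,-1.9,0.5,0,0.6,142,0,-160,-1.9,0.5,0,0.6,142,0,-165,-1.9,0.5,0]
}}

```text
t: 23.77
position: [0.5981, -0.1978, 0.0107]
ee_rot: [-0.073, -3.135, -0.002]
wrist_force: [-0.5, 0.8, -0.6]
opening: 0.0511
```

```bash
python3 - <<'E'
from h import *
look('22',30); save("wrist","w22.png")
a=cv2.imread("pics/l22.png"); b=cv2.imread("pics/w22.png")[100:350,120:520]
cv2.imwrite("pics/c22.png",np.vstack([cv2.resize(a,(600,300)),cv2.resize(b,(600,300))]))
E
```

```text
23.77 [ 0.5981 -0.1978  0.0107] [-7.300e-02 -3.135e+00 -2.000e-03] F [-0.5  0.8 -0.6] op 0.0511 q [ 0.24  0.44  0.05  1.7  -0.02  1.01  1.82]
side [352 196]
scene [338 198]
```

View pics/c22.png

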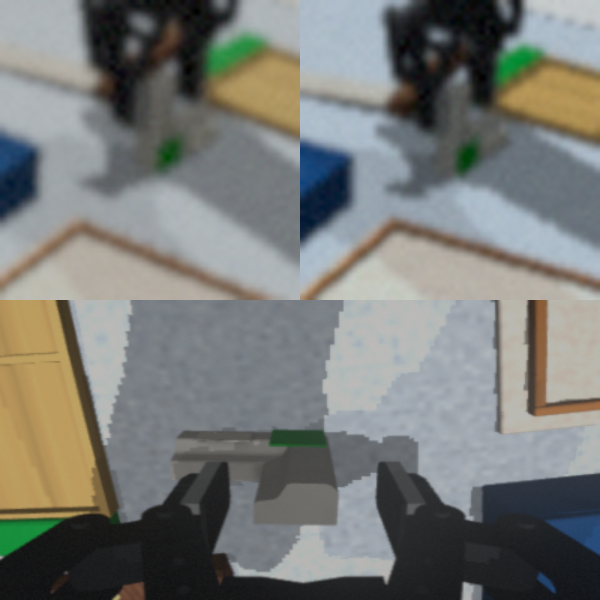

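Emit:
{"name": "drive_tool", "arguments": {
  "steps": [0.4,0,-2,0,0,0,0,0.2,0,-2,0,0,0,0,0.1,0,-2,0,0,0,0,0.1,0,-2,0,0,0,0,0.1,0,-2,0,0,0,0,0.1,0,-2,10,0,0,0,0.1,-20,-2,20,0,0,0,0.1,-50,-2,20,0,0,0,0.1,-75,-2,20,0,0,0,0.1,-85,-2,20,0,0,0],
  "force": 40
}}

```text
t: 24.75
position: [0.5099, -0.2011, 0.0342]
ee_rot: [-0.077, -3.137, -0.001]
wrist_force: [0.2, -0.1, -0.7]
opening: 0.025
```

Emit:
{"name": "drive_tool", "arguments": {
  "steps": [0.1,0,0,-6,0,0,0,0.1,0,0,-13,0,0,0,0.1,0,0,-18,0,0,0,0.1,0,0,-20,0,0,0,0.1,0,0,-20,0,0,0]
}}

```text
t: 25.17
position: [0.5158, -0.2005, 0.0158]
ee_rot: [0.074, 3.14, 0.001]
wrist_force: [-4.9, 1.6, 13.7]
opening: 0.0253
```

```bash
python3 - <<'E'
from h import *
look('23',30); save("wrist","w23.png")
a=cv2.imread("pics/l23.png"); b=cv2.imread("pics/w23.png")[100:350,120:520]
cv2.imwrite("pics/c23.png",np.vstack([cv2.resize(a,(600,300)),cv2.resize(b,(600,300))]))
E
```

```text
25.17 [ 0.5158 -0.2005  0.0158] [7.40e-02 3.14e+00 1.00e-03] F [-4.9  1.6 13.7] op 0.0253 q [ 0.27  0.29  0.05  1.9  -0.02  0.96  1.86]
side [374 203]
scene [359 204]
```

View pics/c23.png

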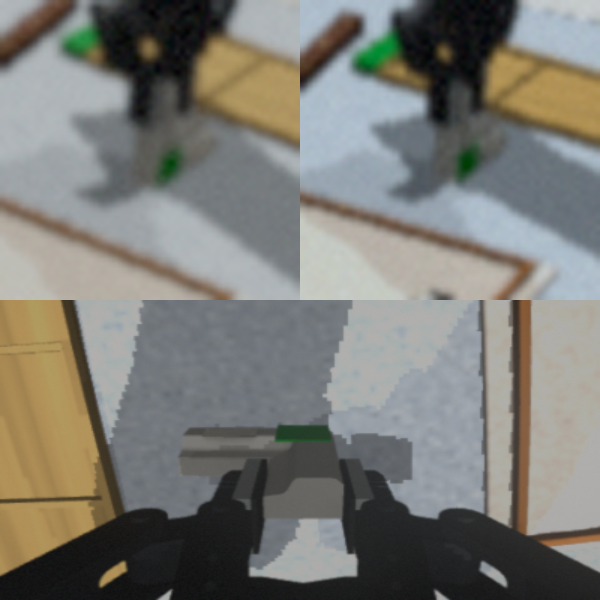

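Emit:
{"name": "drive_tool", "arguments": {
  "steps": [0.2,0,0,2,0,0,0,0.4,0,0,2,0,0,0,0.6,0,0,2,0,0,0,0.6,0,0,10,0,0,0,0.6,0,0,30,0,0,0,0.6,0,0,55,0,0,0,0.4,-25,0,60,0,0,0,0,-48,0,60,0,0,0,0,-48,0,60,0,0,0,0,-48,0,50,0,0,0]
}}

```text
t: 26.15
position: [0.4669, -0.2018, 0.0662]
ee_rot: [0.077, 3.137, -0.002]
wrist_force: [1.6, -0.2, 0.8]
opening: 0.0028
```

Emit:
{"name": "drive_tool", "arguments": {
  "steps": [0,0,0,-15,0,0,0,0,0,0,-35,0,0,0,0,0,0,-43,0,0,0,0,5,0,-43,0,0,0,0,15,0,-43,0,0,0,0,25,0,-43,0,0,0,0,35,0,-43,0,0,0,0,45,0,-43,0,0,0,0,55,0,-43,0,0,0,0,63,0,-43,0,0,0]
}}

```text
t: 26.98
position: [0.5307, -0.2008, 0.0218]
ee_rot: [0.074, 3.14, -0.0]
wrist_force: [0.0, -0.3, -0.4]
opening: -0.0
```

```bash
python3 - <<'E'
from h import *
look('24',30); save("wrist","w24.png")
a=cv2.imread("pics/l24.png"); b=cv2.imread("pics/w24.png")[100:350,120:520]
cv2.imwrite("pics/c24.png",np.vstack([cv2.resize(a,(600,300)),cv2.resize(b,(600,300))]))
E
```

```text
26.98 [ 0.5307 -0.2008  0.0218] [ 0.074  3.14  -0.   ] F [ 0.  -0.3 -0.4] op -0.0 q [ 0.27  0.31  0.05  1.86 -0.02  0.98  1.85]
side [370 200]
scene [355 201]
```

View pics/c24.png

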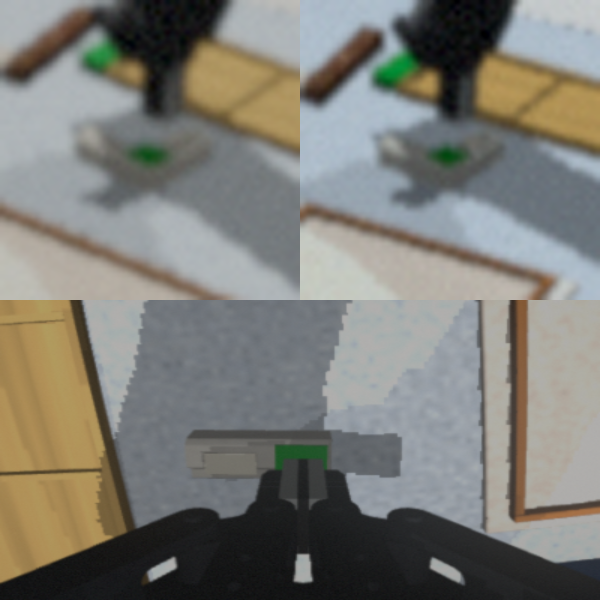

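It tipped over flat, tag up, with the tag near wrist crop (302,457). I lift off and measure it.

Emit:
{"name": "drive_tool", "arguments": {
  "steps": [0,-5,0,15,0,0,0,0.3,-10,0,50,0,0,0,0.45,-20,0,80,0,0,0,0.45,-25,0,110,0,0,0,0.45,-25,0,110,0,0,0,0.45,-25,0,110,0,0,0]
}}

```text
t: 27.63
position: [0.5045, -0.2017, 0.1336]
ee_rot: [0.076, 3.137, -0.002]
wrist_force: [0.0, -0.2, -0.2]
opening: 0.0382
```

```bash
python3 - <<'E'
from h import *
s=sense(); print(s["t"],s["position"],s["ee_rot"],s["opening"])
c=get_calibration("wrist"); im=save("wrist","w25.png")
for t in tags(im,c,.018,40): print(t)
E
```

```text
27.6333 [ 0.50450881 -0.20167954  0.13361326] [ 7.62570713e-02  3.13688444e+00 -1.96488099e-03] 0.038191617258897866
('G', [0.3678, -0.3325], [1.8, 87.3], 1.0, [169.0, 42.0])
('G', [0.4134, 0.0951], [22.2, 22.6], 5.1, [624.0, 78.0])
('G', [0.5062, 0.1043], [22.3, 22.2], 4.0, [614.0, 171.0])
('G', [0.5421, -0.2017], [19.7, 14.3], 87.3, [324.0, 218.0])
('R', [0.4207, 0.019], [23.5, 23.3], 7.7, [551.0, 86.0])
```

View pics/w25.png

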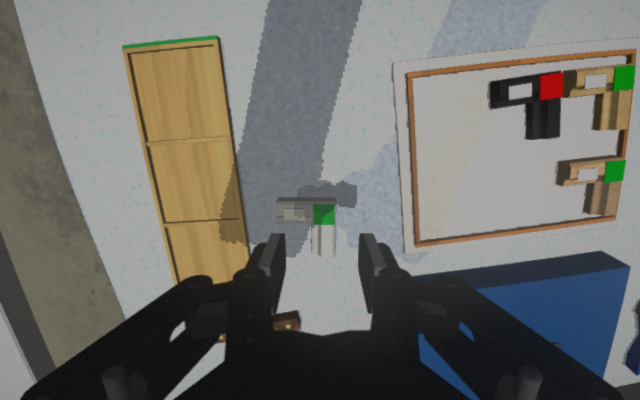

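```bash
python3 - <<'E'
from h import *
b=cv2.imread("pics/w25.png")[180:270,260:360]
save("side","side25.png"); a=cv2.imread("pics/side25.png"); p=project(get_calibration("side"),[.54,-.21,.01])[0].astype(int); print(p)
a=a[p[1]-25:p[1]+25,p[0]-30:p[0]+30]
cv2.imwrite("pics/c25.png",np.vstack([cv2.resize(b,(500,300),interpolation=cv2.INTER_CUBIC),cv2.resize(a,(500,300),interpolation=cv2.INTER_CUBIC)]))
E
```

```text
[369 201]
```

View pics/c25.png

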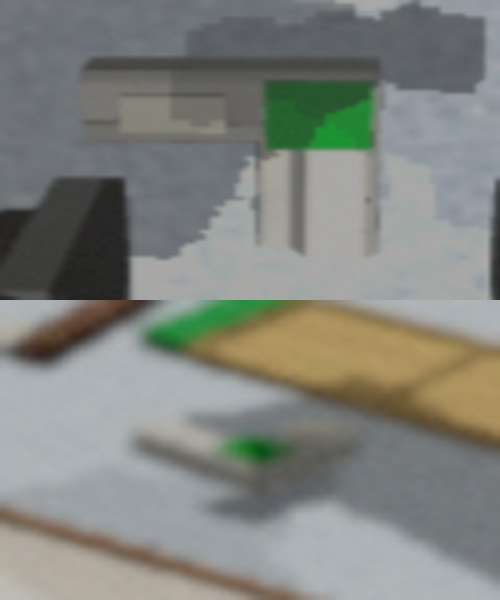

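```bash
python3 - <<'E'
from h import *
c=get_calibration("wrist")
f=lambda x,y:(260+x/5,180+y/3.333)
print(onplane(c,[f(320,115)],.018)); P=onplane(c,[f(263,62),f(378,62),f(380,250),f(258,245)],.016); print(np.round(P[:,:2],4))
a=get_calibration("side"); print(onplane(a,[(369-30+255*60/500,201-25+(450-300)*50/300)],.018))
E
```

```text
[[ 0.53558311 -0.19995903  0.018     ]]
[[ 0.5188 -0.2107]
 [ 0.5199 -0.1875]
 [ 0.5829 -0.1892]
 [ 0.5799 -0.2152]]
[[ 0.53505433 -0.20131735  0.018     ]]
```

Emit:
{"name": "drive_tool", "arguments": {
  "steps": [0.5,30,0,-20,0,0,1.3,0.5,60,0,-50,0,0,1.3,0.5,60,0,-80,0,0,1.3,0.5,60,0,-105,0,0,1.3,0.5,60,0,-125,0,0,1.3,0.5,60,0,-140,0,0,1.3,0.5,60,0,-147,0,0,1.3,0.5,60,0,-150,0,0,1.3,0.5,60,0,-150,0,0,1.3]
}}

```text
t: 28.48
position: [0.5629, -0.2007, -0.0198]
ee_rot: [-0.039, -3.139, -0.001]
wrist_force: [-0.1, -0.1, -0.1]
opening: 0.0427
```

```bash
python3 - <<'E'
from h import *
look('26',30); save("wrist","w26.png")
a=cv2.imread("pics/l26.png"); b=cv2.imread("pics/w26.png")[100:350,120:520]
cv2.imwrite("pics/c26.png",np.vstack([cv2.resize(a,(600,300)),cv2.resize(b,(600,300))]))
E
```

```text
28.48 [ 0.5629 -0.2007 -0.0198] [-3.900e-02 -3.139e+00 -1.000e-03] F [-0.1 -0.1 -0.1] op 0.0427 q [ 0.26  0.42  0.05  1.81 -0.02  0.92  1.86]
side [361 208]
scene [347 209]
```

View pics/c26.png

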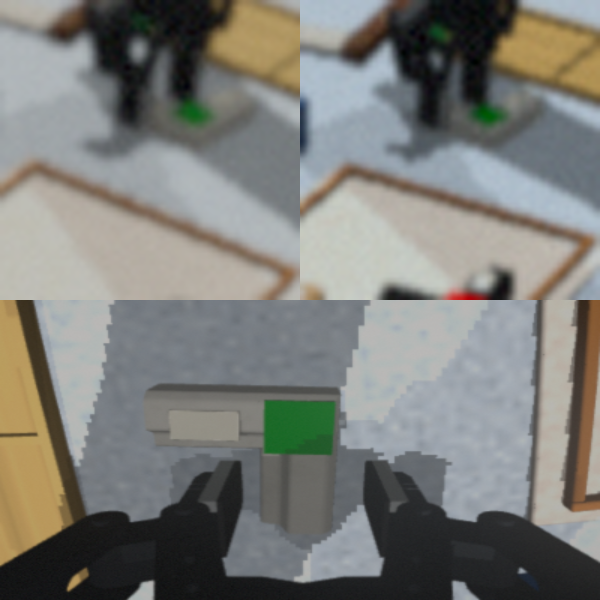

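Emit:
{"name": "drive_tool", "arguments": {
  "steps": [0.5,0,0,-3,0,0,0,0.5,0,0,-5,0,0,0,0.5,0,0,-5,0,0,0,0.5,0,0,-5,0,0,0]
}}

```text
t: 28.97
position: [0.5638, -0.2009, -0.0235]
ee_rot: [-0.039, -3.141, 0.0]
wrist_force: [0.0, -0.6, -0.9]
opening: 0.0431
```

Emit:
{"name": "drive_tool", "arguments": {
  "steps": [0.4,0,0,0,0,0,0,0.2,0,0,0,0,0,0,0.1,0,0,0,0,0,0,0.1,0,0,0,0,0,0,0.1,0,0,0,0,0,0],
  "force": 50
}}

```text
t: 29.38
position: [0.5642, -0.201, -0.0232]
ee_rot: [0.039, 3.141, -0.0]
wrist_force: [-0.9, -0.4, 2.6]
opening: 0.024
```

The grip reads 24 mm, which is a good hold. I lift and locate the pass tray from the wrist view.

Emit:
{"name": "drive_tool", "arguments": {
  "steps": [0.1,0,0,8,0,0,0,0.1,0,0,25,0,0,0,0.1,0,0,50,0,0,0,0.1,0,0,70,0,0,0,0.1,0,0,75,0,0,0,0.1,0,0,75,0,0,0]
}}

```text
t: 29.88
position: [0.5651, -0.2014, 0.0533]
ee_rot: [0.04, 3.138, -0.002]
wrist_force: [-0.3, 0.1, -1.1]
opening: 0.0241
```

```bash
python3 - <<'E'
from h import *
s=sense(); print(s["t"],s["position"],s["ee_rot"],s["opening"],s["wrist_force"])
save("wrist","w27.png")
# w25 pose
R,_=0,0
E
python3 - <<'E'
import cv2
b=cv2.imread("pics/w27.png"); cv2.imwrite("pics/w27b.png",b)
E
```

```text
29.8833 [ 0.56513991 -0.20141159  0.05329212] [ 3.97027599e-02  3.13807680e+00 -1.55445241e-03] 0.02411488215829092 [-0.2977666   0.08370652 -1.10232517]
```

View pics/w27.png

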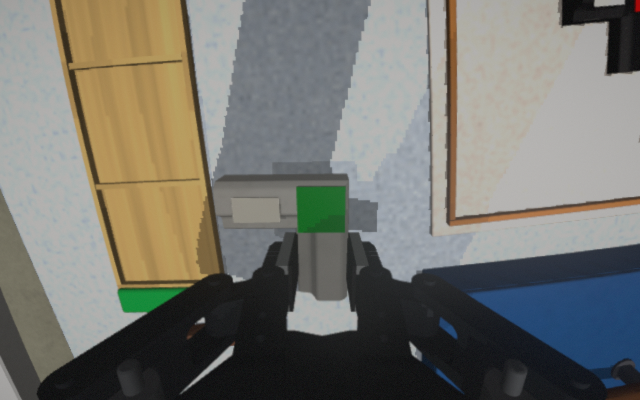

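```bash
python3 - <<'E'
from h import *
c=get_calibration("wrist")
P=onplane(c,[(69,66),(185,60),(96,183),(200,179),(120,287),(213,289)],.010)[:,:2]; print(np.round(P,4).tolist())
for n,pts in (("side",[(362,184),(432,213),(444,201),(377,176)]),("scene",[(346,187),(409,208),(420,199),(359,180)])):
    pass
E
python3 - <<'E'
import cv2,numpy as np
import sys; sys.path.insert(0,'.')
from h import *
for n,crop in (("side",(340,160,120,70)),("scene",(330,165,110,60))):
    im=cv2.imread(f'pics/{n}24.png'); x,y,w,h=crop
    cv2.imwrite(f'pics/tray_{n}.png',cv2.resize(im[y:y+h,x:x+w],None,fx=6,fy=6,interpolation=cv2.INTER_CUBIC))
E
```

```text
[[0.4573, -0.3745], [0.4584, -0.2904], [0.5414, -0.3728], [0.5406, -0.2907], [0.6326, -0.3745], [0.6347, -0.2935]]
```

View pics/tray_side.png

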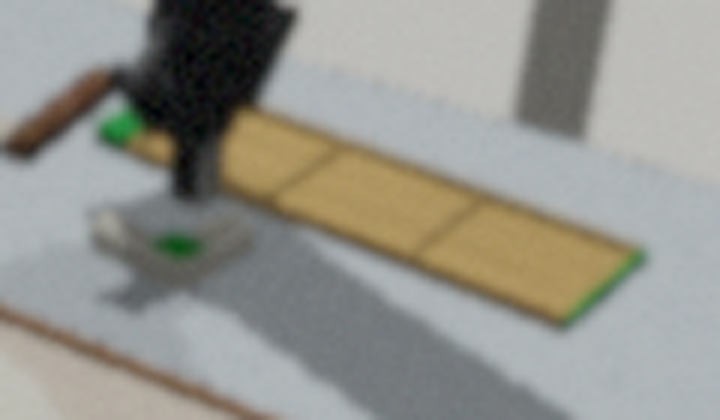

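Held level at 24 mm. The pass tray centre is at about (0.499, −0.331). I place this one in nest 3.

Emit:
{"name": "drive_tool", "arguments": {
  "steps": [0.1,8,-30,0,0,0,0,0.1,18,-65,0,0,0,0,0.1,28,-98,0,0,0,1,0.1,33,-115,-5,0,0,1,0.1,33,-117,-20,0,0,1,0.1,33,-117,-40,0,0,1,0.1,33,-117,-54,0,0,1,0.1,33,-117,-60,0,0,1,0.1,33,-117,-60,0,0,1]
}}

```text
t: 30.68
position: [0.5946, -0.3155, -0.0122]
ee_rot: [-0.01, -3.136, -0.005]
wrist_force: [-1.0, -0.1, 0.2]
opening: 0.0242
```

```bash
python3 - <<'E'
from h import *
look('28',30); save("wrist","w28.png")
a=cv2.imread("pics/l28.png"); b=cv2.imread("pics/w28.png")[100:350,120:520]
cv2.imwrite("pics/c28.png",np.vstack([cv2.resize(a,(600,300)),cv2.resize(b,(600,300))]))
E
```

```text
30.68 [ 0.5946 -0.3155 -0.0122] [-0.01  -3.136 -0.005] F [-1.  -0.1  0.2] op 0.0242 q [ 0.39  0.54  0.08  1.6  -0.05  1.01  2.05]
side [374 189]
scene [356 192]
```

View pics/c28.png

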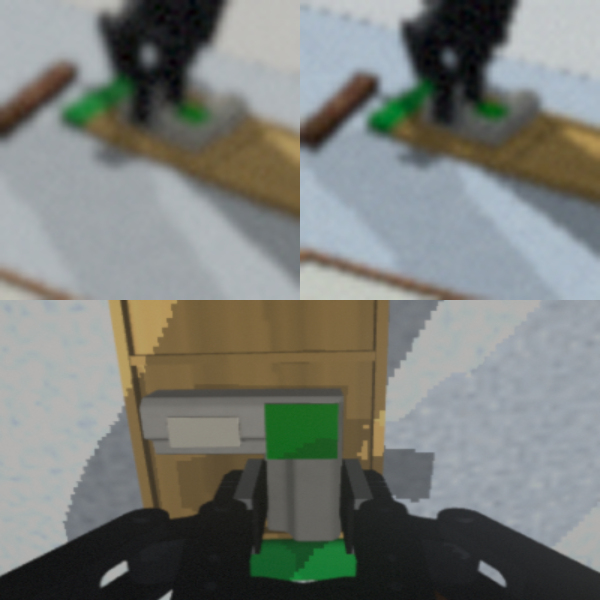

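Emit:
{"name": "drive_tool", "arguments": {
  "steps": [0.1,1,-1,-3,0,0,0,0.1,2,-1,-6,0,0,0,0.1,2,-1,-7,0,0,0,0.1,2,-1,-7,0,0,0,0.32,2,-1,-7,0,0,0,0.36,2,-1,-7,0,0,0,0.36,2,-1,-7,0,0,0,0.36,2,-1,0,0,0,0,0.36,2,-1,20,0,0,0,0.36,2,-1,50,0,0,0]
}}

```text
t: 31.67
position: [0.5965, -0.3178, 0.0392]
ee_rot: [-0.012, -3.136, -0.004]
wrist_force: [-0.0, -0.1, -0.7]
opening: 0.0308
```

Emit:
{"name": "drive_tool", "arguments": {
  "steps": [0.5,-10,10,30,0,0,0,0.5,-25,30,60,0,0,0,0.5,-40,55,80,0,0,0,0.5,-50,70,90,0,0,0,0.5,-50,70,90,0,0,0,0.5,-50,70,90,0,0,0]
}}

```text
t: 32.17
position: [0.5495, -0.2485, 0.1332]
ee_rot: [0.01, 3.139, -0.002]
wrist_force: [-0.2, -1.4, -0.2]
opening: 0.0426
```

```bash
python3 - <<'E'
from h import *
s=sense(); print(s["t"],s["position"],s["ee_rot"],s["opening"],s["wrist_force"])
c=get_calibration("wrist");im=save("wrist","w29.png")
for t in tags(im,c,.021,40): print(t)
E
```

```text
32.1667 [ 0.54952051 -0.24851223  0.13315638] [ 9.79433727e-03  3.13891894e+00 -1.61544277e-03] 0.04262272482876937 [-0.15135316 -1.4443166  -0.1804872 ]
('G', [0.573, -0.3195], [20.3, 20.4], 0.6, [252.0, 206.0])
('G', [0.6403, -0.3558], [20.8, 39.9], 0.3, [223.0, 265.0])
('G', [0.644, -0.2896], [6.5, 14.8], 87.3, [284.0, 268.0])
('R', [0.4204, 0.0171], [23.0, 23.5], 5.6, [607.0, 48.0])
```

View pics/w29.png

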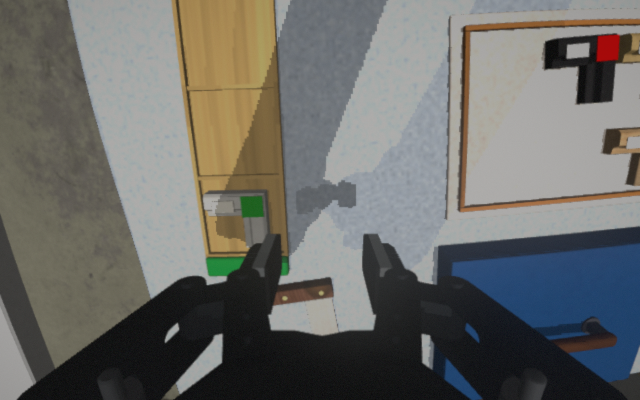

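The silver sample is in pass nest 3 with its tag up. Next is black (red), gripped across y. I travel there and check alignment.

Emit:
{"name": "drive_tool", "arguments": {
  "steps": [0.5,-12,35,0,0,0,2,0.5,-25,72,0,0,0,4,0.5,-40,110,0,0,0,6,0.5,-55,148,0,0,0,7,0.5,-70,186,0,0,0,7,0.5,-84,222,0,0,0,7,0.5,-95,252,-15,0,0,7,0.5,-99,267,-45,0,0,7,0.5,-99,267,-75,0,0,7,0.5,-99,267,-100,0,0,7]
}}

```text
t: 33.05
position: [0.4492, 0.0185, 0.0292]
ee_rot: [0.182, -3.135, 0.0]
wrist_force: [0.6, -0.7, -0.4]
opening: 0.0425
```

Emit:
{"name": "drive_tool", "arguments": {
  "steps": [0.5,0,0,-10,0,0,0,0.5,0,0,-20,0,0,0,0.5,0,0,-25,0,0,0,0.5,0,0,-25,0,0,0]
}}

```text
t: 33.38
position: [0.4499, 0.0175, 0.0058]
ee_rot: [0.178, -3.135, -0.0]
wrist_force: [-0.1, -0.3, -0.2]
opening: 0.0425
```

```bash
cat >> h.py <<'E'
def look2(tag,half=30):
    look(tag,half); save("wrist",f"w{tag}.png")
    a=cv2.imread(f"pics/l{tag}.png"); b=cv2.imread(f"pics/w{tag}.png")[100:350,120:520]
    cv2.imwrite(f"pics/c{tag}.png",np.vstack([cv2.resize(a,(600,300)),cv2.resize(b,(600,300))]))
E
python3 -c "
from h import *
look2('30')"
```

```text
33.38 [0.4499 0.0175 0.0058] [ 0.178 -3.135 -0.   ] F [-0.1 -0.3 -0.2] op 0.0425 q [ 0.06  0.11 -0.16  2.14  0.02  0.89  1.57]
side [346 248]
scene [339 241]
```

View pics/c30.png

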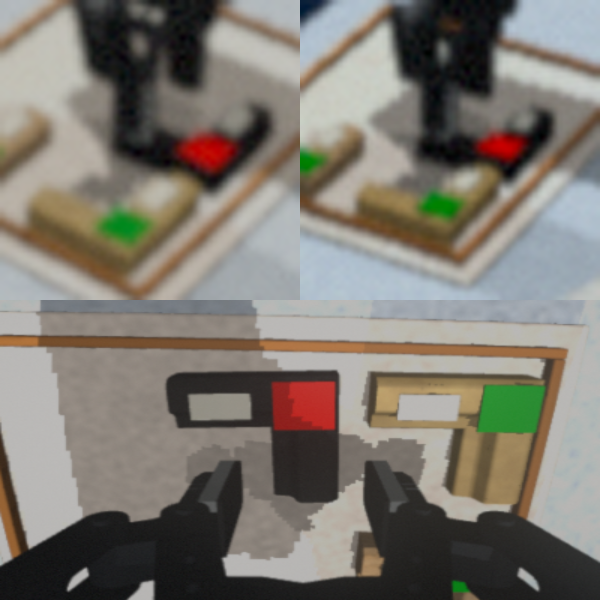

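Aligned: the leg is centred between the pads. I go down and grip.

Emit:
{"name": "drive_tool", "arguments": {
  "steps": [0.5,0,0,-10,0,0,0,0.5,0,0,-18,0,0,0,0.5,0,0,-22,0,0,0,0.5,0,0,-24,0,0,0,0.5,0,0,-24,0,0,0,0.3,0,0,-24,0,0,0,0.1,0,0,-24,0,0,0,0.1,0,0,-24,0,0,0,0.1,0,0,-24,0,0,0,0.1,0,0,-24,0,0,0],
  "force": 50
}}

```text
t: 34.37
position: [0.4502, 0.0182, -0.0173]
ee_rot: [-0.18, 3.136, 0.0]
wrist_force: [-0.6, 0.8, 2.2]
opening: 0.0245
```

Emit:
{"name": "drive_tool", "arguments": {
  "steps": [0.1,0,0,8,0,0,0,0.1,0,0,25,0,0,0,0.1,0,0,50,0,0,0,0.1,0,0,75,0,0,0,0.1,0,0,90,0,0,0,0.1,0,0,90,0,0,0]
}}

```text
t: 34.87
position: [0.4527, 0.0182, 0.0762]
ee_rot: [-0.179, 3.13, -0.0]
wrist_force: [0.1, -1.1, 0.2]
opening: 0.0244
```

```bash
python3 -c "
from h import *
look2('31')"
```

```text
34.87 [0.4527 0.0182 0.0762] [-0.179  3.13  -0.   ] F [ 0.1 -1.1  0.2] op 0.0244 q [ 0.06  0.01 -0.16  2.08  0.    1.04  1.58]
side [347 225]
scene [339 220]
```

View pics/w31.png

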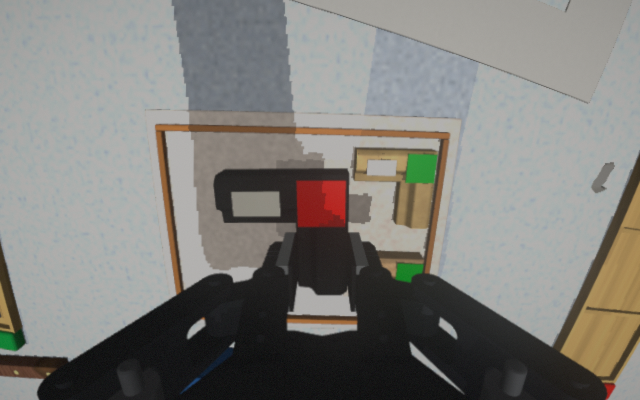

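Black is held at 24.4 mm. I carry it to the reject tray.

Emit:
{"name": "drive_tool", "arguments": {
  "steps": [0.1,4,25,0,0,0,-1,0.1,10,62,0,0,0,-2,0.1,17,100,0,0,0,-4,0.1,23,138,0,0,0,-6,0.1,29,175,0,0,0,-7,0.1,34,210,0,0,0,-8,0.1,38,235,0,0,0,-9,0.1,40,250,0,0,0,-9.5,0.1,40,250,0,0,0,-9.5,0.1,40,250,0,0,0,-9.5]
}}

```text
t: 35.85
position: [0.4884, 0.268, 0.0705]
ee_rot: [-0.077, -3.137, 0.002]
wrist_force: [0.0, -0.7, 0.0]
opening: 0.0245
```

```bash
python3 -c "
from h import *
look2('32')"
```

```text
35.85 [0.4884 0.268  0.0705] [-7.700e-02 -3.137e+00  2.000e-03] F [ 0.  -0.7  0. ] op 0.0245 q [-0.25  0.25 -0.34  1.83  0.1   1.08  0.9 ]
side [260 270]
scene [274 257]
```

View pics/w32.png

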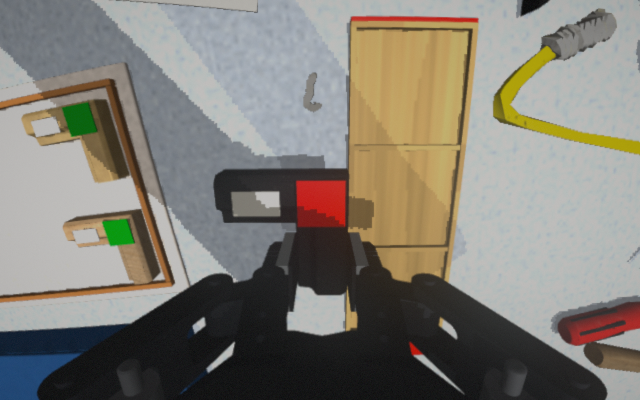

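```bash
python3 - <<'E'
from h import *
c=get_calibration("wrist")
P=onplane(c,[(353,145),(462,147),(349,245),(450,247),(350,20),(478,20)],.010)[:,:2]; print(np.round(P,4).tolist(),P[:4].mean(0))
im=cv2.cvtColor(cv2.imread("pics/w32.png"),cv2.COLOR_BGR2RGB)
print(tags(im,c,.108,100))
E
```

```text
[[0.4472, 0.2924], [0.4528, 0.3786], [0.5324, 0.287], [0.5394, 0.375], [0.3586, 0.2926], [0.3615, 0.3849]] [0.49297392 0.33323926]
[('G', [0.4162, 0.1588], [13.3, 13.8], 5.4, [79.0, 119.0]), ('G', [0.4719, 0.1642], [13.4, 13.6], 3.3, [118.0, 232.0]), ('R', [0.3848, 0.3093], [52.0, 1.2], 87.7, [414.0, 19.0]), ('R', [0.462, 0.267], [22.9, 23.1], 88.3, [321.0, 203.0]), ('R', [0.5487, 0.4315], [13.6, 44.0], 11.1, [607.0, 329.0])]
```

Emit:
{"name": "drive_tool", "arguments": {
  "steps": [0.1,5,30,0,0,0,-1,0.1,11,62,0,0,0,-1.5,0.1,14,78,-10,0,0,-1.5,0.1,14,80,-30,0,0,-1.5,0.1,14,80,-50,0,0,-1.5,0.1,14,80,-66,0,0,-1.5,0.1,14,80,-76,0,0,-1.5,0.1,14,80,-80,0,0,-1.5,0.1,14,80,-80,0,0,-1.5]
}}

```text
t: 36.75
position: [0.5036, 0.3466, -0.0085]
ee_rot: [-0.124, -3.138, 0.002]
wrist_force: [-0.1, -0.5, 0.1]
opening: 0.0244
```

```bash
python3 -c "
from h import *
look2('33')"
```

```text
36.75 [ 0.5036  0.3466 -0.0085] [-1.240e-01 -3.138e+00  2.000e-03] F [-0.1 -0.5  0.1] op 0.0244 q [-0.36  0.45 -0.34  1.75  0.18  0.97  0.71]
side [230 313]
scene [252 294]
```

View pics/c33.png

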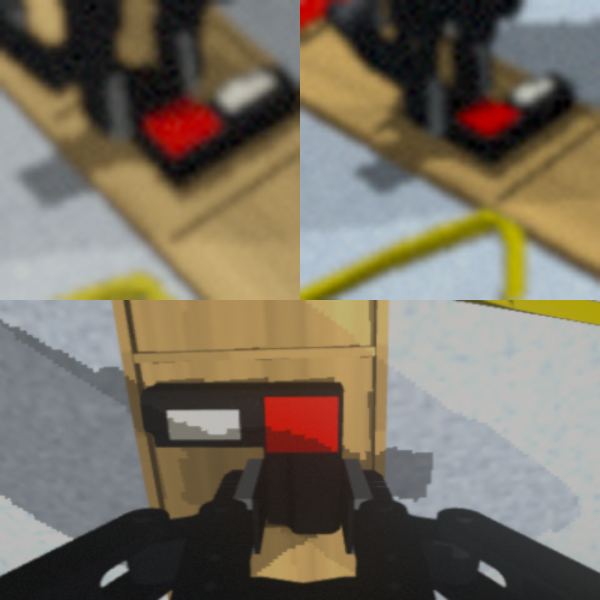

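Same good fit as before. I lower 11 mm, release and lift.

Emit:
{"name": "drive_tool", "arguments": {
  "steps": [0.1,0,0,-5,0,0,0,0.1,0,0,-9,0,0,0,0.1,0,0,-11,0,0,0,0.1,0,0,-11,0,0,0,0.32,0,0,-11,0,0,0,0.36,0,0,-11,0,0,0,0.36,0,0,-11,0,0,0,0.36,0,0,-4,0,0,0,0.36,0,0,16,0,0,0,0.36,0,0,46,0,0,0]
}}

```text
t: 37.73
position: [0.5017, 0.3465, 0.0363]
ee_rot: [-0.121, -3.134, 0.005]
wrist_force: [0.6, 0.3, -0.0]
opening: 0.0307
```

Emit:
{"name": "drive_tool", "arguments": {
  "steps": [0.36,0,-10,30,0,0,-3,0.3,-5,-45,60,0,0,-10,0.2,-12,-82,80,0,0,-17,0.1,-20,-120,90,0,0,-24,0,-28,-155,90,0,0,-31,0,-35,-190,90,0,0,-38,0,-40,-225,90,0,0,-45,0,-45,-250,90,0,0,-52,0,-45,-260,90,0,0,-59,0,-45,-260,90,0,0,-66]
}}

```text
t: 38.57
position: [0.4587, 0.0845, 0.129]
ee_rot: [1.826, 2.555, -0.0]
wrist_force: [0.8, 0.6, 0.3]
opening: -0.0
```

```bash
python3 - <<'E'
from h import *
look2('34',40)
c=get_calibration("wrist"); im=save("wrist","w34.png")
for t in tags(im,c,.023,40): print(t)
E
```

```text
38.57 [0.4587 0.0845 0.129 ] [ 1.826  2.555 -0.   ] F [0.8 0.6 0.3] op -0.0 q [-0.1  -0.01 -0.14  1.98 -0.    1.17  0.09]
side [328 218]
scene [324 213]
('G', [0.4141, 0.0888], [21.0, 21.3], 5.8, [277.0, 169.0])
('G', [0.5051, 0.0984], [21.0, 20.0], 2.6, [369.0, 191.0])
('R', [0.6309, 0.3027], [62.6, 22.6], 87.3, [584.0, 30.0])
```

View pics/w34.png

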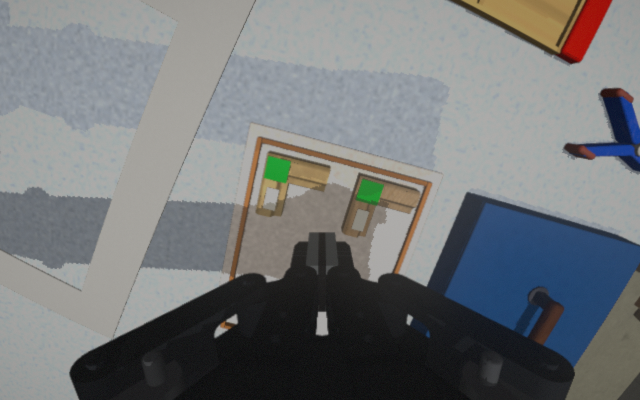

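Gilt/green is at (277,169) and oak/green at (369,191), both undisturbed. Next is oak, gripped across x.

Emit:
{"name": "drive_tool", "arguments": {
  "steps": [0.3,20,-8,-10,0,0,-7,0.5,40,-14,-30,0,0,-14,0.5,49,-16,-60,0,0,-14,0.5,49,-16,-90,0,0,-14,0.5,49,-16,-108,0,0,-14,0.5,49,-16,-120,0,0,-14,0.5,49,-16,-122,0,0,-14,0.5,49,-16,-122,0,0,-14]
}}

```text
t: 39.43
position: [0.5075, 0.0726, 0.0061]
ee_rot: [-2.108, -2.328, 0.001]
wrist_force: [0.0, 0.4, 0.8]
opening: 0.0428
```

```bash
python3 -c "
from h import *
look2('35')"
```

```text
39.43 [0.5075 0.0726 0.0061] [-2.108e+00 -2.328e+00  1.000e-03] F [0.  0.4 0.8] op 0.0428 q [-0.09  0.23 -0.12  1.99  0.03  0.92 -0.12]
side [315 248]
scene [313 243]
```

View pics/c35.png

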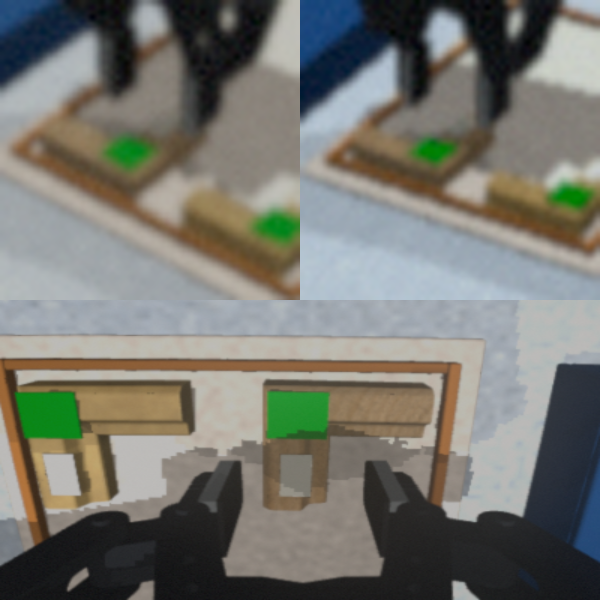

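Emit:
{"name": "drive_tool", "arguments": {
  "steps": [0.5,-2.5,-4,-8,0,0,0,0.5,-2.5,-4,-16,0,0,0,0.5,-2.5,-4,-22,0,0,0,0.5,-2.5,-4,-24,0,0,0,0.5,-2.5,-4,-24,0,0,0,0.3,-2.5,-4,-24,0,0,0,0.1,-2.5,-4,-24,0,0,0,0.1,-2.5,-4,-24,0,0,0,0.1,-2.5,-4,-24,0,0,0,0.1,-2.5,-4,-24,0,0,0],
  "force": 50
}}

```text
t: 40.42
position: [0.5057, 0.0681, -0.0173]
ee_rot: [2.111, 2.326, 0.001]
wrist_force: [0.1, -0.4, 1.8]
opening: 0.0245
```

Emit:
{"name": "drive_tool", "arguments": {
  "steps": [0.1,0,0,8,0,0,0,0.1,0,0,25,0,0,0,0.1,0,0,50,0,0,0,0.1,0,0,75,0,0,0,0.1,0,0,90,0,0,0,0.1,0,0,90,0,0,0]
}}

```text
t: 40.92
position: [0.5081, 0.0686, 0.0765]
ee_rot: [2.108, 2.323, 0.009]
wrist_force: [1.1, -0.3, -0.2]
opening: 0.0244
```

```bash
python3 -c "
from h import *
look2('36')"
```

```text
40.92 [0.5081 0.0686 0.0765] [2.108 2.323 0.009] F [ 1.1 -0.3 -0.2] op 0.0244 q [-0.08  0.14 -0.12  1.94  0.02  1.05 -0.1 ]
side [317 225]
scene [313 222]
```

View pics/w36.png

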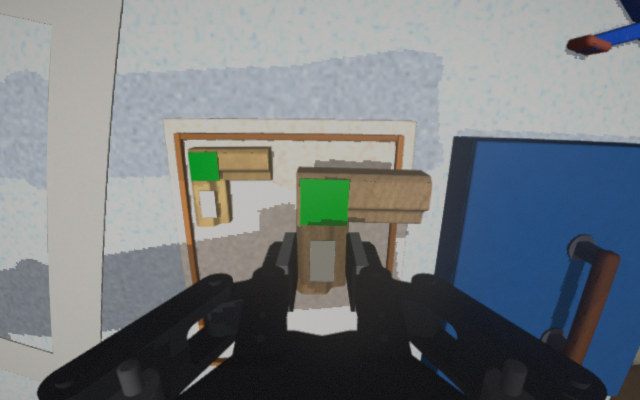

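Oak is held level at 24.4 mm. I carry it to pass nest 2.

Emit:
{"name": "drive_tool", "arguments": {
  "steps": [0.1,-1,-20,5,0,0,-0.5,0.1,-3,-55,10,0,0,-1,0.1,-5,-92,10,0,0,-2,0.1,-7,-130,10,0,0,-3,0.1,-9,-168,10,0,0,-4,0.1,-12,-206,10,0,0,-5,0.1,-14,-244,10,0,0,-6,0.1,-17,-280,10,0,0,-6,0.1,-19,-310,10,0,0,-6,0.1,-20,-325,10,0,0,-6]
}}

```text
t: 41.9
position: [0.4826, -0.2617, 0.0807]
ee_rot: [-2.235, -2.206, 0.005]
wrist_force: [0.4, -0.2, -0.3]
opening: 0.0243
```

Emit:
{"name": "drive_tool", "arguments": {
  "steps": [0.1,-1,-25,0,0,0,0,0.1,-1,-55,0,0,0,0,0.1,-2,-75,-5,0,0,0,0.1,-2,-84,-20,0,0,0,0.1,-2,-84,-42,0,0,0,0.1,-2,-84,-62,0,0,0,0.1,-2,-84,-76,0,0,0,0.1,-2,-84,-84,0,0,0,0.1,-2,-84,-88,0,0,0,0.1,-2,-84,-88,0,0,0]
}}

```text
t: 42.73
position: [0.4823, -0.3402, -0.0072]
ee_rot: [-2.228, -2.211, 0.001]
wrist_force: [-0.1, 0.1, -0.2]
opening: 0.0242
```

```bash
python3 -c "
from h import *
look2('37')"
```

```text
42.73 [ 0.4823 -0.3402 -0.0072] [-2.228e+00 -2.211e+00  1.000e-03] F [-0.1  0.1 -0.2] op 0.0242 q [ 0.41  0.39  0.19  1.82 -0.09  0.94  0.63]
side [406 197]
scene [387 197]
```

View pics/c37.png

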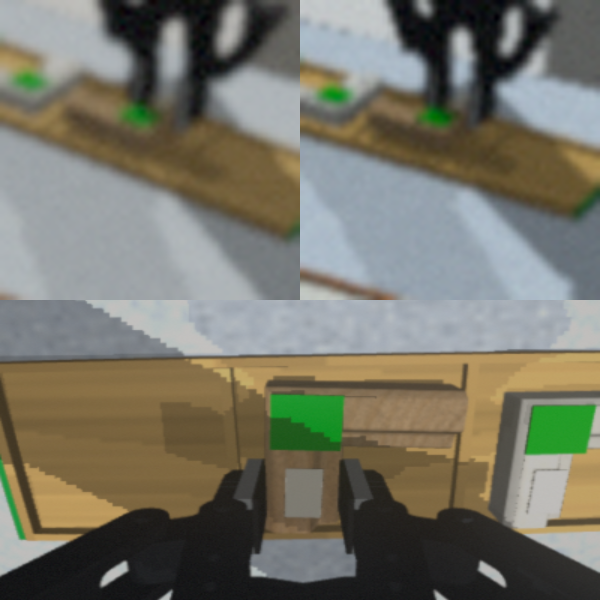

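Emit:
{"name": "drive_tool", "arguments": {
  "steps": [0.1,0,0,-5,0,0,0,0.1,0,0,-10,0,0,0,0.1,0,0,-12,0,0,0,0.1,0,0,-12,0,0,0,0.32,0,0,-12,0,0,0,0.36,0,0,-12,0,0,0,0.36,0,0,-12,0,0,0,0.36,0,0,-4,0,0,0,0.36,0,0,16,0,0,0,0.36,0,0,46,0,0,0]
}}

```text
t: 43.72
position: [0.4812, -0.3396, 0.0388]
ee_rot: [-2.226, -2.209, 0.002]
wrist_force: [0.8, 0.3, -0.0]
opening: 0.0309
```

Emit:
{"name": "drive_tool", "arguments": {
  "steps": [0.2,0,20,30,0,0,0,0,0,55,60,0,0,0,0,-2,92,90,0,0,0,0,-4,130,100,0,0,0,0,-6,165,100,0,0,0,0,-8,200,100,0,0,0,0,-10,235,100,0,0,0,0,-12,265,100,0,0,0,0,-12,280,100,0,0,0,0,-12,280,100,0,0,0]
}}

```text
t: 44.55
position: [0.4715, -0.0564, 0.1413]
ee_rot: [-2.222, -2.22, -0.003]
wrist_force: [-0.4, -0.2, 1.1]
opening: -0.0003
```

```bash
python3 - <<'E'
from h import *
look2('38',40)
c=get_calibration("wrist"); im=save("wrist","w38.png")
for t in tags(im,c,.023,40): print(t)
E
```

```text
44.55 [ 0.4715 -0.0564  0.1413] [-2.222 -2.22  -0.003] F [-0.4 -0.2  1.1] op -0.0003 q [ 0.08 -0.01 -0.01  1.96 -0.    1.19  0.06]
side [360 190]
scene [348 189]
('G', [0.4139, 0.0892], [21.9, 21.8], 5.5, [254.0, 16.0])
```

View pics/w38.png

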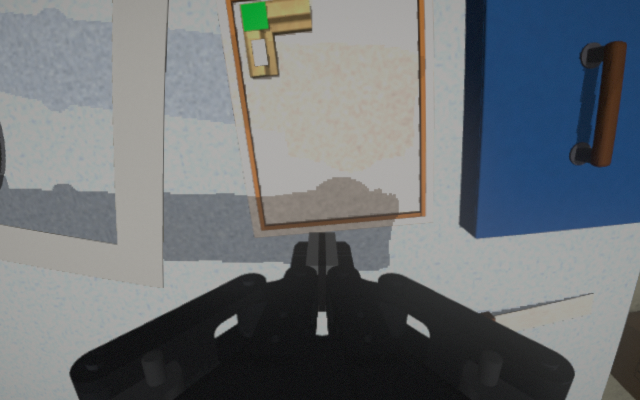

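Only gilt remains, and it lies close to the rim. I will nudge it about 25 mm in −y with the closed fingertips held above the rim, then grip it across y. First I turn the tool on the way.

Emit:
{"name": "drive_tool", "arguments": {
  "steps": [0,-2,15,0,0,0,7,0,-5,30,0,0,0,14,0,-10,48,0,0,0,21,0,-15,66,0,0,0,28,0,-20,84,0,0,0,35,0,-25,102,0,0,0,42,0,-30,120,0,0,0,49,0,-35,140,0,0,0,56,0,-40,160,0,0,0,63,0,-43,180,0,0,0,70]
}}

```text
t: 45.58
position: [0.4284, 0.1183, 0.1404]
ee_rot: [-0.553, -3.092, 0.0]
wrist_force: [0.2, 0.4, -0.4]
opening: -0.0002
```

Emit:
{"name": "drive_tool", "arguments": {
  "steps": [0,-1,8,0,0,0,7,0,-1,8,-15,0,0,14,0,-1,8,-40,0,0,21,0,-1,8,-70,0,0,24.5,0,-1,8,-95,0,0,24.5,0,-1,8,-110,0,0,24.5,0,-1,8,-120,0,0,24.5,0,-1,8,-120,0,0,24.5]
}}

```text
t: 46.25
position: [0.4261, 0.1254, 0.0184]
ee_rot: [0.108, -3.135, 0.002]
wrist_force: [-0.7, -0.1, 1.0]
opening: 0.0003
```

```bash
python3 -c "
from h import *
look2('39')"
```

```text
46.25 [0.4261 0.1254 0.0184] [ 1.080e-01 -3.135e+00  2.000e-03] F [-0.7 -0.1  1. ] op 0.0003 q [-0.15  0.09 -0.2   2.14  0.02  0.93  1.28]
side [326 269]
scene [325 257]
```

View pics/c39.png

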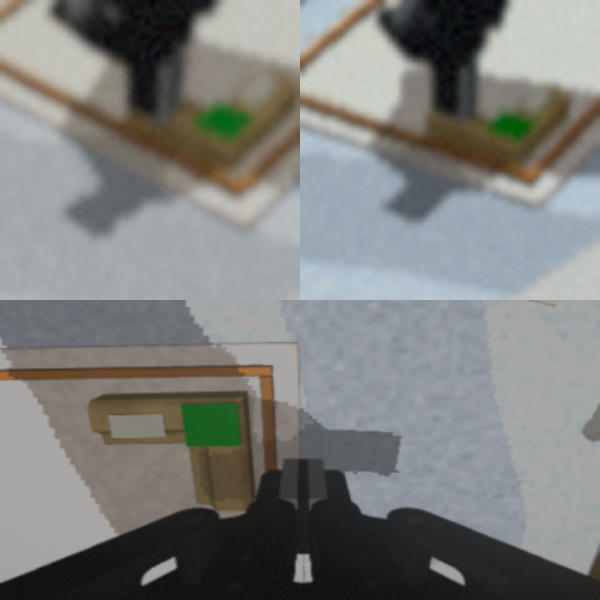

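Emit:
{"name": "drive_tool", "arguments": {
  "steps": [0,0,0,-12,0,0,0,0,0,0,-20,0,0,0,0,0,0,-21,0,0,0,0,0,-6,-21,0,0,0,0,0,-13,-21,0,0,0,0,0,-20,-21,0,0,0,0,0,-27,-21,0,0,0,0,0,-33,-21,0,0,0,0,0,-38,-21,0,0,0,0,0,-40,-21,0,0,0]
}}

```text
t: 47.23
position: [0.4274, 0.0859, -0.0006]
ee_rot: [0.109, -3.14, 0.0]
wrist_force: [0.1, -0.1, 0.8]
opening: 0.0001
```

```bash
python3 -c "
from h import *
look2('40')"
```

```text
47.23 [ 0.4274  0.0859 -0.0006] [ 0.109 -3.14   0.   ] F [ 0.1 -0.1  0.8] op 0.0001 q [-0.1   0.1  -0.16  2.17  0.02  0.87  1.36]
side [336 267]
scene [332 256]
```

View pics/c40.png

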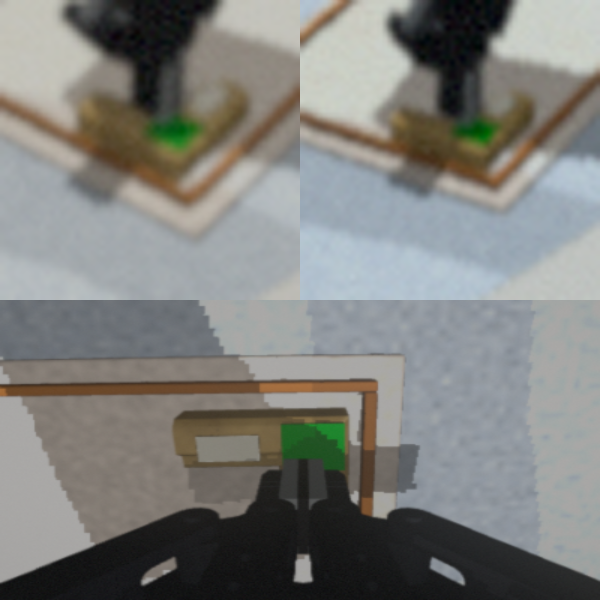

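The fingertips passed just over the sample, so they sit higher than I assumed. I back off and retry about 11 mm lower.

Emit:
{"name": "drive_tool", "arguments": {
  "steps": [0,0,0,8,0,0,0,0,0,15,8,0,0,0,0,0,40,8,0,0,0,0,0,40,-4,0,0,0,0,0,40,-10,0,0,0,0,0,40,-10,0,0,0,0,0,34,-10,0,0,0,0,0,28,-10,0,0,0,0,0,24,-10,0,0,0,0,0,20,-10,0,0,0]
}}

```text
t: 48.22
position: [0.4278, 0.106, -0.0102]
ee_rot: [-0.109, 3.139, 0.0]
wrist_force: [0.2, 0.9, 0.1]
opening: 0.0001
```

```bash
python3 -c "
from h import *
look2('41')"
```

```text
48.22 [ 0.4278  0.106  -0.0102] [-0.109  3.139  0.   ] F [0.2 0.9 0.1] op 0.0001 q [-0.13  0.12 -0.18  2.17  0.03  0.85  1.31]
side [330 274]
scene [328 262]
```

View pics/c41.png

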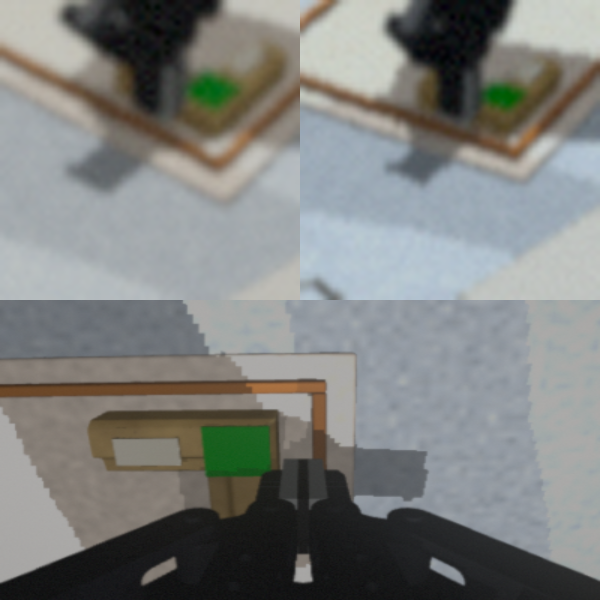

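Emit:
{"name": "drive_tool", "arguments": {
  "steps": [0,0,-4,0,0,0,0,0,0,-9,0,0,0,0,0,0,-14,0,0,0,0,0,0,-18,0,0,0,0,0,0,-20,0,0,0,0,0,0,-16,0,0,0,0,0,0,-16,40,0,0,0,0.5,5,-40,80,0,0,0,0.5,10,-55,100,0,0,0,0.5,10,-55,100,0,0,0]
}}

```text
t: 49.2
position: [0.442, 0.0493, 0.0945]
ee_rot: [-0.104, 3.13, -0.001]
wrist_force: [0.9, -0.4, 0.6]
opening: 0.0354
```

```bash
python3 - <<'E'
from h import *
look2('42',40)
c=get_calibration("wrist"); im=save("wrist","w42.png")
for t in tags(im,c,.023,40): print(t)
E
```

```text
49.2 [0.442  0.0493 0.0945] [-1.04e-01  3.13e+00 -1.00e-03] F [ 0.9 -0.4  0.6] op 0.0354 q [-0.05 -0.03 -0.12  2.08 -0.    1.08  1.47]
side [342 226]
scene [336 220]
('G', [0.4144, 0.0635], [21.4, 21.2], 5.6, [337.0, 172.0])
('G', [0.6324, -0.2765], [22.6, 38.0], 15.3, [10.0, 347.0])
('R', [0.358, 0.2964], [36.5, 2.1], 87.9, [621.0, 127.0])
('R', [0.475, 0.3497], [21.9, 22.6], 84.6, [628.0, 256.0])
```

View pics/w42.png

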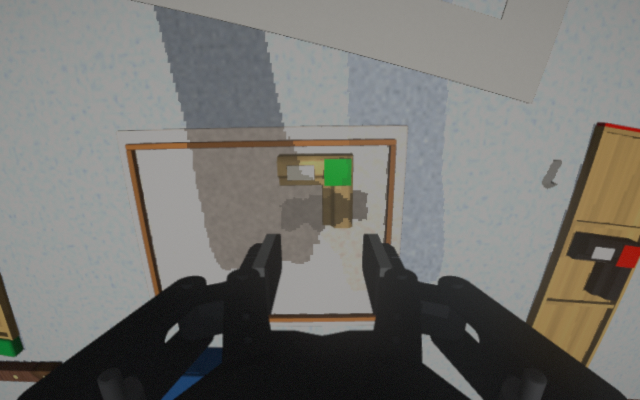

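Gilt moved to clear space, tag at (337,172) in the wrist view. I move over its x-leg.

Emit:
{"name": "drive_tool", "arguments": {
  "steps": [0.5,1,8,-15,0,0,1.8,0.5,2,17,-40,0,0,1.8,0.5,2,17,-62,0,0,1.8,0.5,2,17,-78,0,0,1.8,0.5,2,17,-88,0,0,1.8,0.5,2,17,-90,0,0,1.8,0.5,2,17,-90,0,0,1.8]
}}

```text
t: 49.98
position: [0.438, 0.0693, -0.0018]
ee_rot: [0.162, -3.134, 0.0]
wrist_force: [0.1, 0.8, 0.1]
opening: 0.0427
```

```bash
python3 -c "
from h import *
look2('43')"
```

```text
49.98 [ 0.438   0.0693 -0.0018] [ 0.162 -3.134  0.   ] F [0.1 0.8 0.1] op 0.0427 q [-0.08  0.11 -0.14  2.16  0.02  0.88  1.44]
side [337 262]
scene [333 252]
```

View pics/c43.png

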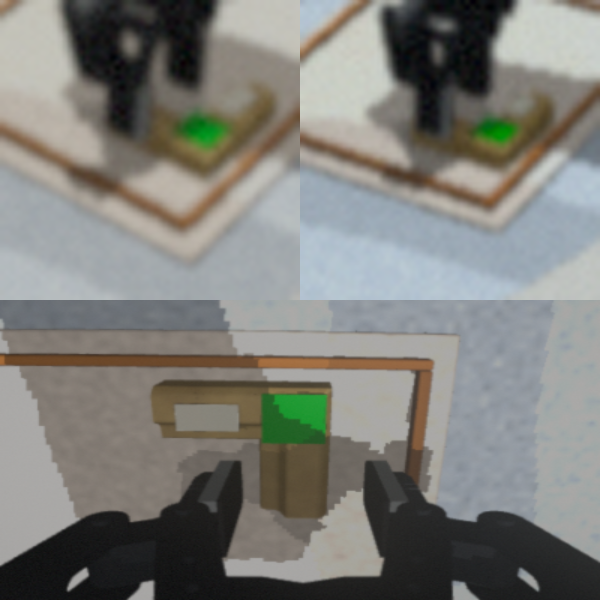

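Emit:
{"name": "drive_tool", "arguments": {
  "steps": [0.5,3,-3,-5,0,0,0,0.5,5,-3,-11,0,0,0,0.5,5,-3,-15,0,0,0,0.5,5,-3,-17,0,0,0,0.5,5,-3,-17,0,0,0,0.3,5,-3,-17,0,0,0,0.1,5,-3,-17,0,0,0,0.1,5,-3,-17,0,0,0,0.1,5,-3,-17,0,0,0,0.1,5,-3,-17,0,0,0],
  "force": 50
}}

```text
t: 50.97
position: [0.4445, 0.0662, -0.0174]
ee_rot: [-0.161, 3.137, 0.0]
wrist_force: [-0.2, 0.9, 3.0]
opening: 0.0242
```

Emit:
{"name": "drive_tool", "arguments": {
  "steps": [0.1,0,0,8,0,0,0,0.1,0,0,25,0,0,0,0.1,0,0,50,0,0,0,0.1,0,0,75,0,0,0,0.1,0,0,95,0,0,0,0.1,0,0,100,0,0,0,0.1,0,0,100,0,0,0]
}}

```text
t: 51.55
position: [0.4458, 0.0662, 0.0841]
ee_rot: [-0.16, 3.134, 0.0]
wrist_force: [-0.4, 0.3, -1.4]
opening: 0.024
```

```bash
python3 - <<'E'
from h import *
look2('44',40)
c=get_calibration("wrist"); im=cv2.cvtColor(cv2.imread("pics/w44.png"),cv2.COLOR_BGR2RGB)
for t in tags(im,c,.121,40): print(t)
E
```

```text
51.55 [0.4458 0.0662 0.0841] [-0.16   3.134  0.   ] F [-0.4  0.3 -1.4] op 0.024 q [-0.07  0.   -0.14  2.07  0.    1.07  1.47]
side [336 232]
scene [332 226]
('G', [0.4135, 0.0627], [22.2, 21.6], 4.7, [322.0, 201.0])
('R', [0.3645, 0.1941], [24.5, 1.1], 87.4, [618.0, 127.0])
('R', [0.4307, 0.2241], [12.4, 12.8], 85.7, [622.0, 261.0])
```

View pics/c44.png

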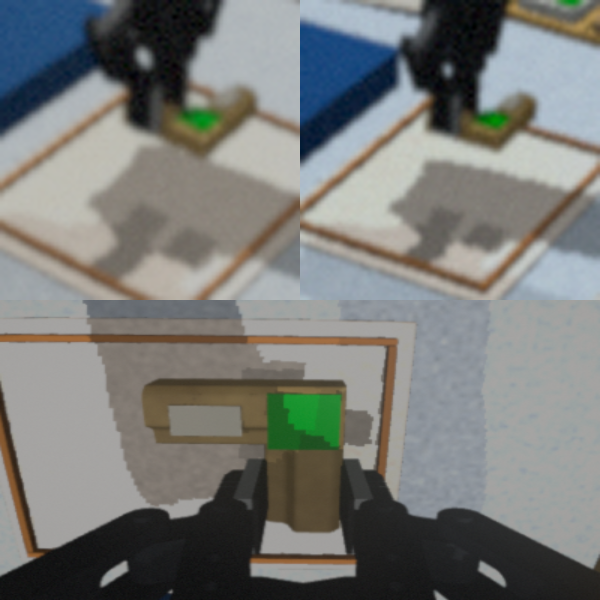

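Gilt is held at 24 mm. I carry it to pass nest 1.

Emit:
{"name": "drive_tool", "arguments": {
  "steps": [0.1,3,-20,5,0,0,0,0.1,6,-55,5,0,0,-1,0.1,8,-92,5,0,0,-2,0.1,10,-130,5,0,0,-3,0.1,10,-168,5,0,0,-4,0.1,8,-206,5,0,0,-5,0.1,4,-244,5,0,0,-5.5,0.1,-5,-280,5,0,0,-5.5,0.1,-14,-315,5,0,0,-5.5,0.1,-20,-335,5,0,0,-5.5]
}}

```text
t: 52.53
position: [0.4214, -0.273, 0.0857]
ee_rot: [0.003, -3.138, 0.001]
wrist_force: [0.3, -0.9, -0.1]
opening: 0.024
```

Emit:
{"name": "drive_tool", "arguments": {
  "steps": [0.1,-3,-25,0,0,0,0,0.1,-5,-44,-5,0,0,0,0.1,-5,-49,-20,0,0,0,0.1,-5,-49,-42,0,0,0,0.1,-5,-49,-62,0,0,0,0.1,-5,-49,-78,0,0,0,0.1,-5,-49,-88,0,0,0,0.1,-5,-49,-94,0,0,0,0.1,-5,-49,-94,0,0,0]
}}

```text
t: 53.28
position: [0.4179, -0.317, -0.0086]
ee_rot: [0.01, -3.138, -0.003]
wrist_force: [-0.1, -0.1, -1.4]
opening: 0.0243
```

```bash
python3 -c "
from h import *
look2('45')"
```

```text
53.28 [ 0.4179 -0.317  -0.0086] [ 1.000e-02 -3.138e+00 -3.000e-03] F [-0.1 -0.1 -1.4] op 0.0243 q [ 0.38  0.28  0.25  1.98 -0.08  0.9   2.24]
side [420 207]
scene [400 205]
```

View pics/c45.png

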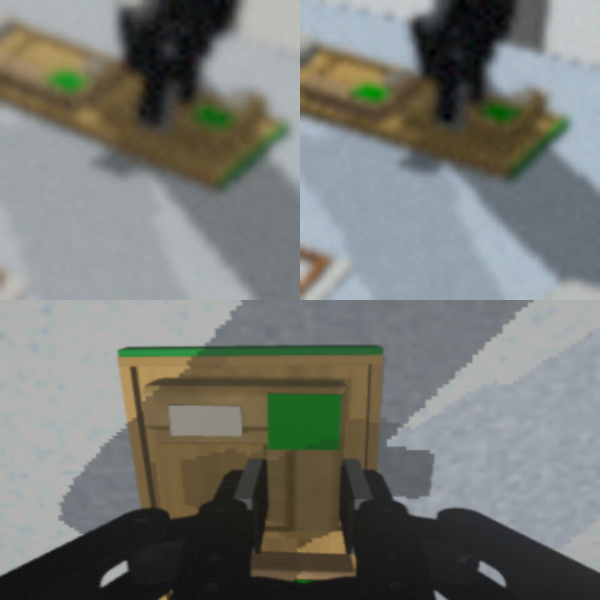

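Emit:
{"name": "drive_tool", "arguments": {
  "steps": [0.1,1,0,-5,0,0,0,0.1,2,0,-9,0,0,0,0.1,2,0,-11,0,0,0,0.1,2,0,-11,0,0,0,0.32,2,0,-11,0,0,0,0.36,2,0,-11,0,0,0,0.36,2,0,-11,0,0,0,0.36,2,0,-4,0,0,0,0.36,2,0,16,0,0,0,0.36,2,0,46,0,0,0]
}}

```text
t: 54.27
position: [0.4192, -0.3166, 0.0381]
ee_rot: [0.01, -3.136, -0.004]
wrist_force: [1.2, -0.2, -0.1]
opening: 0.0307
```

Emit:
{"name": "drive_tool", "arguments": {
  "steps": [0.4,10,15,40,0,0,-7,0.5,25,35,75,0,0,-14,0.5,40,60,105,0,0,-21,0.5,50,85,130,0,0,-28,0.5,60,105,150,0,0,-35,0.5,65,120,160,0,0,-42,0.5,70,130,165,0,0,-49,0.5,75,135,170,0,0,-56,0.5,75,140,170,0,0,-63,0.5,75,140,170,0,0,-70]
}}

```text
t: 55.1
position: [0.4969, -0.1765, 0.2105]
ee_rot: [1.799, 2.575, 0.002]
wrist_force: [-0.6, 0.3, -0.4]
opening: 0.0429
```

```bash
python3 - <<'E'
from h import *
s=sense(); print(s["t"],s["position"],s["ee_rot"],s["wrist_force"])
c=get_calibration("wrist"); im=save("wrist","w46.png")
for t in tags(im,c,.021,40): print(t)
look('46',70,[.5,-.2,.02])
E
```

```text
55.1 [ 0.49693698 -0.17651229  0.21049194] [1.79851390e+00 2.57479351e+00 1.86975735e-03] [-0.60043784  0.33238486 -0.36487962]
('G', [0.391, -0.3183], [21.6, 21.4], 88.4, [210.0, 240.0])
('G', [0.4924, -0.3099], [8.1, 21.3], 17.9, [284.0, 258.0])
('G', [0.5734, -0.32], [20.1, 20.6], 3.4, [337.0, 282.0])
('G', [0.6399, -0.3593], [28.0, 16.8], 90.0, [370.0, 318.0])
55.15 [ 0.4966 -0.1772  0.2103] [1.807e+00 2.569e+00 1.000e-03] F [ 0.5 -0.5 -0.4] op 0.0425 q [ 0.11  0.05  0.19  1.75 -0.01  1.33  0.65]
side [378 204]
scene [363 204]
```

View pics/w46.png

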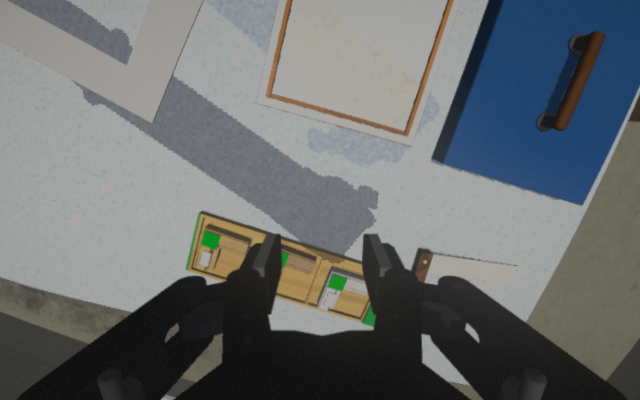

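View pics/l46.png

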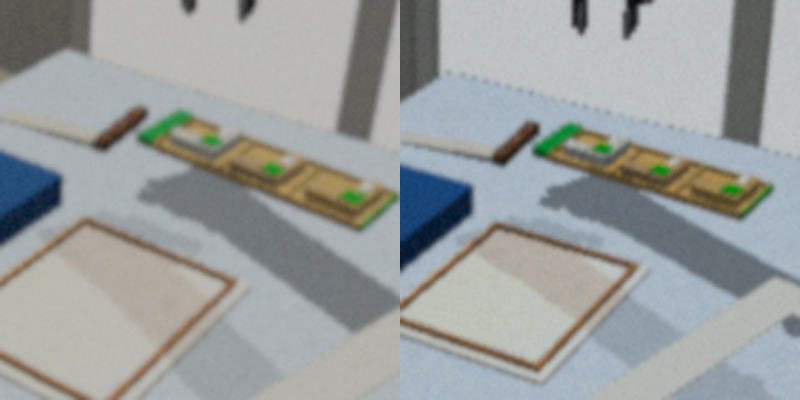

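All three greens look to be in their nests and the base is empty. I zoom in to check that the samples lie flat.

```bash
python3 - <<'E'
from h import *
a=cv2.imread("pics/side46.png"); b=cv2.imread("pics/scene46.png"); w=cv2.imread("pics/w46.png")
o=[]
p=project(get_calibration("side"),[.5,-.33,.01])[0].astype(int); o.append(cv2.resize(a[p[1]-25:p[1]+25,p[0]-50:p[0]+50],(600,300),interpolation=cv2.INTER_CUBIC))
p=project(get_calibration("side"),[.5,.335,.01])[0].astype(int); o.append(cv2.resize(a[p[1]-35:p[1]+35,p[0]-70:p[0]+70],(600,300),interpolation=cv2.INTER_CUBIC))
cv2.imwrite("pics/c46.png",np.vstack(o))
E
```

```text
(no output)
```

View pics/c46.png

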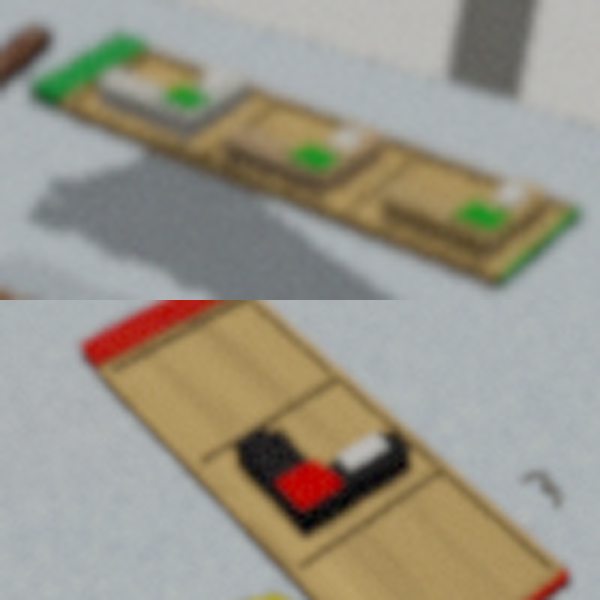

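All four lie flat, each in its own nest of the right tray. Next I re-measure the cover.

Emit:
{"name": "drive_tool", "arguments": {
  "steps": [0.5,20,15,5,0,0,-5,0.5,48,35,10,0,0,-10,0.5,80,60,15,0,0,-15,0.5,112,82,20,0,0,-15,0.5,145,105,20,0,0,-15,0.5,172,125,20,0,0,-15,0.5,190,138,20,0,0,-15,0.5,200,145,20,0,0,-15,0.5,200,145,20,0,0,-15,0.5,200,145,20,0,0,-15]
}}

```text
t: 56.08
position: [0.6961, -0.0331, 0.2287]
ee_rot: [-2.112, -2.325, 0.002]
wrist_force: [0.0, -0.0, 0.0]
opening: 0.0425
```

```bash
python3 - <<'E'
from h import *
s=sense(); print(s["t"],s["position"],s["ee_rot"],s["wrist_force"],s["q"])
cal=get_calibration("wrist"); im=save("wrist","w47.png")
hsv=cv2.cvtColor(im,cv2.COLOR_RGB2HSV); H,S,V=[hsv[:,:,i].astype(int) for i in range(3)]
w=((H<14)|(H>170))&(S>70)&(V>40)
for mk,st,ce in comps(w,300):
    P=onplane(cal,np.argwhere(mk)[:,::-1],.070)[:,:2]; print(st,cv2.minAreaRect((P*1000).astype(np.float32)))
b=(H>100)&(H<125)&(S>150)
for mk,st,ce in comps(b,3000):
    hull=cv2.convexHull(np.argwhere(mk)[:,::-1].astype(np.int32)).reshape(-1,2); print("cover",cv2.minAreaRect((onplane(cal,hull,.040)[:,:2]*1000).astype(np.float32)))
E
```

```text
56.0833 [ 0.69612677 -0.0330807   0.22868611] [-2.11150890e+00 -2.32499971e+00  1.68343762e-03] [ 0.02650297 -0.01277755  0.02381201] [-0.06325791  0.41255162  0.10275557  1.28412404 -0.04120115  1.448323
  0.13219044]
[337  86  14  93 962] ((715.6383666992188, 13.868263244628906), (11.74455451965332, 99.54151916503906), 4.592594146728516)
[160 130  77  77 413] ((572.85546875, -62.278587341308594), (123.97682189941406, 65.64750671386719), 48.516578674316406)
[291 297  14  35 300] ((682.164306640625, -225.80224609375), (14.113271713256836, 55.4136848449707), 10.283068656921387)
cover ((715.898681640625, 14.321311950683594), (195.0200653076172, 243.75576782226562), 4.548577308654785)
```

View pics/w47.png

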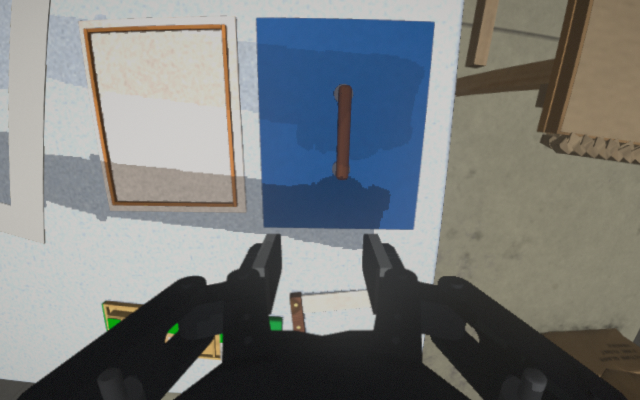

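Emit:
{"name": "drive_tool", "arguments": {
  "steps": [0.5,10,20,-15,0,0,-0.9,0.5,19.5,48,-45,0,0,-0.9,0.5,19.5,48,-80,0,0,-0.9,0.5,19.5,48,-110,0,0,-0.9,0.5,19.5,48,-135,0,0,-0.9,0.5,19.5,48,-155,0,0,-0.9,0.5,19.5,48,-170,0,0,-0.9,0.5,19.5,48,-175,0,0,-0.9,0.5,19.5,48,-175,0,0,-0.9]
}}

```text
t: 56.88
position: [0.7142, 0.0133, 0.0532]
ee_rot: [-2.133, -2.304, 0.004]
wrist_force: [0.6, 0.3, -0.0]
opening: 0.0427
```

```bash
python3 -c "
from h import *
look2('48')"
```

```text
56.88 [0.7142 0.0133 0.0532] [-2.133 -2.304  0.004] F [ 0.6  0.3 -0. ] op 0.0427 q [-0.11  0.55  0.08  1.44 -0.05  1.16  0.05]
side [278 196]
scene [272 202]
```

View pics/c48.png

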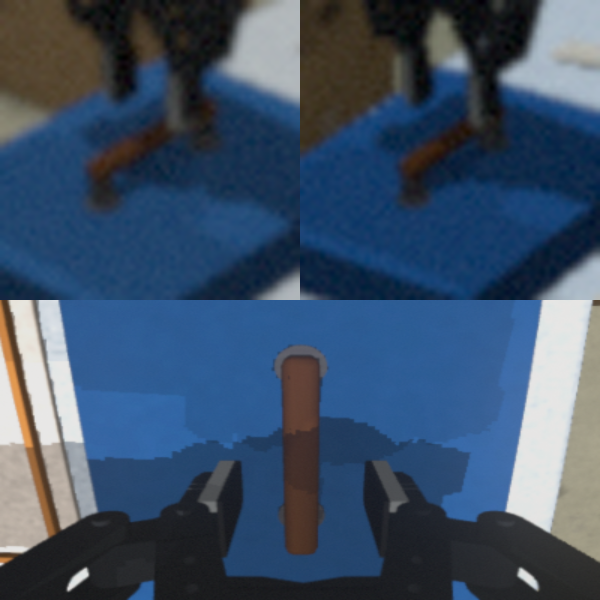

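Emit:
{"name": "drive_tool", "arguments": {
  "steps": [0.5,0,0,-10,0,0,0,0.5,0,0,-18,0,0,0,0.5,0,0,-23,0,0,0,0.5,0,0,-24,0,0,0,0.3,0,0,-24,0,0,0,0.1,0,0,-24,0,0,0,0,0,0,-24,0,0,0,0,0,0,-24,0,0,0,0,0,0,-24,0,0,0,0,0,0,-24,0,0,0],
  "force": 90
}}

```text
t: 57.87
position: [0.7161, 0.0151, 0.0308]
ee_rot: [2.133, 2.306, 0.001]
wrist_force: [-1.2, -0.1, 1.1]
opening: 0.0114
```

Emit:
{"name": "drive_tool", "arguments": {
  "steps": [0,0,0,3,0,0,0,0,0,0,8,0,0,0,0,0,0,16,0,0,0,0,0,0,28,0,0,0,0,0,0,42,0,0,0,0,0,0,56,0,0,0,0,0,0,68,0,0,0,0,0,0,76,0,0,0,0,0,0,80,0,0,0,0,0,0,80,0,0,0]
}}

```text
t: 58.7
position: [0.7166, 0.0151, 0.1121]
ee_rot: [2.132, 2.305, 0.003]
wrist_force: [-0.0, -0.7, -3.3]
opening: 0.0114
```

```bash
python3 -c "
from h import *
look2('49',50)"
```

```text
58.7 [0.7166 0.0151 0.1121] [2.132 2.305 0.003] F [-0.  -0.7 -3.3] op 0.0114 q [-0.12  0.51  0.08  1.38 -0.04  1.25  0.05]
side [276 178]
scene [270 185]
```

View pics/c49.png

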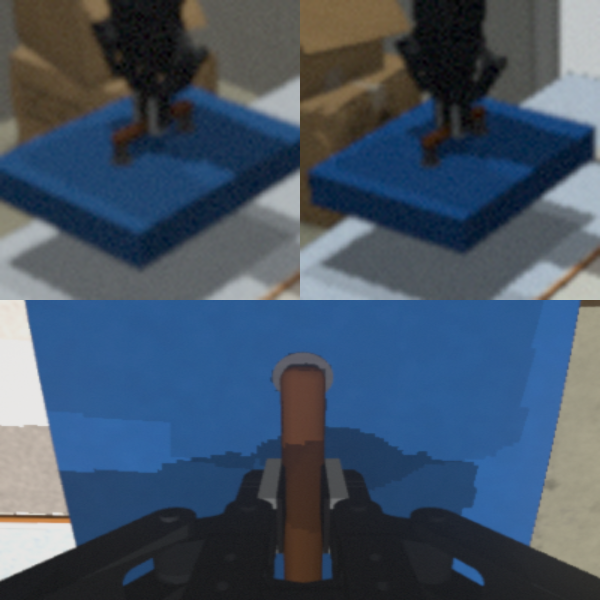

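```bash
python3 - <<'E'
from h import *
for f in ("w6","w49"):
    im=cv2.imread(f"pics/{f}.png"); hsv=cv2.cvtColor(im,cv2.COLOR_BGR2HSV); H,S,V=[hsv[:,:,i].astype(int) for i in range(3)]
    w=((H<14)|(H>170))&(S>70)&(V>40); w[:, :290]=0; w[:,350:]=0; w[300:]=0
    c=max(comps(w,100),key=lambda c:c[1][4]); print(f,c[1],c[2])
    b=(H>100)&(H<125)&(S>140); m=max(comps(b,3000),key=lambda c:c[1][4])[0]
    for r in (40,80,120,160,200): 
        x=np.where(m[r])[0]; print(r,x.min() if len(x) else None,x.max() if len(x) else None)
    ys=[np.where(m[:,c])[0].min() for c in (200,320,440)]; print(ys)
E
```

```text
w6 [ 308  164   29  136 3524] [321.55221339 230.07094211]
40 125 519
80 130 513
120 136 507
160 143 501
200 149 494
[np.int64(7), np.int64(5), np.int64(7)]
w49 [ 308  157   28  143 3489] [321.58240183 226.40670679]
40 129 513
80 135 508
120 140 503
160 146 496
200 153 490
[np.int64(5), np.int64(3), np.int64(5)]
```

The cover is held level. The required shift to the base is about (−231, −10) mm. I carry it back at height.

Emit:
{"name": "drive_tool", "arguments": {
  "steps": [0,-15,-1,0,0,0,0,0,-45,-2,0,0,0,0,0,-80,-4,0,0,0,0.2,0,-115,-5,0,0,0,0.2,0,-150,-6,0,0,0,0.2,0,-182,-8,0,0,0,0.2,0,-208,-9,0,0,0,0.2,0,-224,-10,0,0,0,0.2,0,-231,-10,0,0,0,0.2,0,-231,-10,0,0,0,0.2]
}}

```text
t: 59.68
position: [0.4833, 0.005, 0.11]
ee_rot: [-2.129, -2.309, 0.001]
wrist_force: [0.2, 0.9, -3.4]
opening: 0.0114
```

Emit:
{"name": "drive_tool", "arguments": {
  "steps": [0,0,0,-10,0,0,0,0,0,0,-25,0,0,0,0,0,0,-40,0,0,0,0,0,0,-52,0,0,0,0,0,0,-58,0,0,0,0,0,0,-60,0,0,0,0,0,0,-60,0,0,0,0,0,0,-60,0,0,0]
}}

```text
t: 60.35
position: [0.4856, 0.0051, 0.0506]
ee_rot: [2.129, 2.31, 0.001]
wrist_force: [-0.4, -0.2, -3.0]
opening: 0.0115
```

```bash
python3 -c "
from h import *
look2('50',50)"
```

```text
60.35 [0.4856 0.0051 0.0506] [2.129e+00 2.310e+00 1.000e-03] F [-0.4 -0.2 -3. ] op 0.0115 q [-0.13  0.11  0.07  2.03 -0.01  1.    0.02]
side [339 226]
scene [332 223]
```

View pics/l50.png

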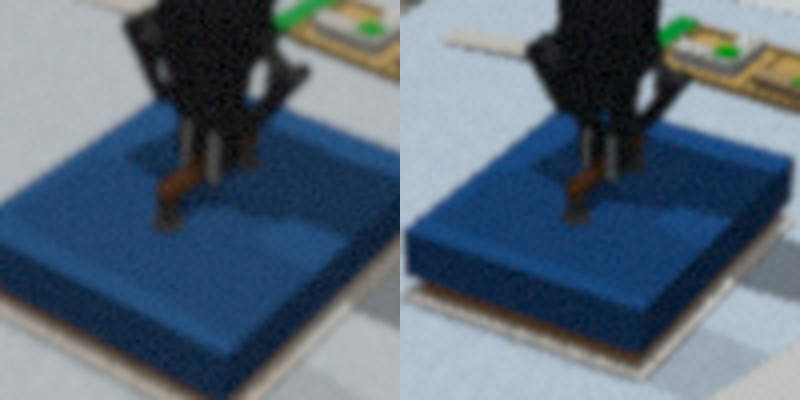

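Aligned, about 15 mm above seated. I lower slowly.

Emit:
{"name": "drive_tool", "arguments": {
  "steps": [0,0,0,-3,0,0,0,0,0,0,-6,0,0,0,0,0,0,-9,0,0,0,0,0,0,-11,0,0,0,0,0,0,-13,0,0,0,0,0,0,-14,0,0,0,0,0,0,-14,0,0,0]
}}

```text
t: 61.08
position: [0.4846, 0.005, 0.036]
ee_rot: [-2.129, -2.309, 0.0]
wrist_force: [0.4, -0.0, -3.0]
opening: 0.0113
```

Emit:
{"name": "drive_tool", "arguments": {
  "steps": [0,0,0,-1,0,0,0,0,0,0,-2,0,0,0,0,0,0,-2.5,0,0,0,0,0,0,-2.5,0,0,0]
}}

```text
t: 61.42
position: [0.4849, 0.0051, 0.0356]
ee_rot: [-2.129, -2.309, -0.0]
wrist_force: [-5.2, -0.0, 10.5]
opening: 0.0116
```

```bash
python3 -c "
from h import *
look2('51',50)"
```

```text
61.42 [0.4849 0.0051 0.0356] [-2.129 -2.309 -0.   ] F [-5.2 -0.  10.5] op 0.0116 q [-0.13  0.13  0.07  2.04 -0.01  0.97  0.03]
side [339 231]
scene [332 227]
```

View pics/l51.png

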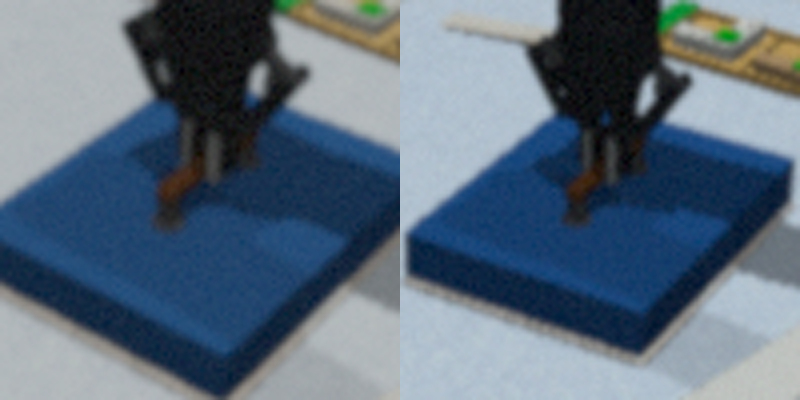

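Contact came at exactly the seated height (0.0356, against 0.0358 expected), and the rim is hidden all round. I release and retreat.

Emit:
{"name": "drive_tool", "arguments": {
  "steps": [0,0,0,1.5,0,0,0,0,0,0,2,0,0,0,0.2,0,0,2,0,0,0,0.35,0,0,2,0,0,0,0.45,0,0,2,0,0,0,0.45,0,0,2,0,0,0,0.45,0,0,12,0,0,0,0.45,0,0,40,0,0,0,0.45,0,0,75,0,0,0,0.45,0,-20,110,0,0,0]
}}

```text
t: 62.4
position: [0.4843, -0.0111, 0.1453]
ee_rot: [-2.121, -2.315, -0.001]
wrist_force: [1.2, -0.6, 0.4]
opening: 0.0383
```

Emit:
{"name": "drive_tool", "arguments": {
  "steps": [0.45,-5,-15,35,0,0,0,0.45,-10,-35,70,0,0,0,0.45,-15,-40,95,0,0,0,0.45,-15,-45,115,0,0,0,0.45,-15,-45,120,0,0,0,0.45,-15,-45,120,0,0,0,0.45,-15,-45,120,0,0,0]
}}

```text
t: 62.98
position: [0.4695, -0.0594, 0.2632]
ee_rot: [-2.128, -2.31, 0.0]
wrist_force: [0.6, -0.7, -0.4]
opening: 0.0385
```

```bash
python3 - <<'E'
from h import *
look2('52',60)
cal=get_calibration("wrist"); im=save("wrist","w52.png")
hsv=cv2.cvtColor(im,cv2.COLOR_RGB2HSV); H,S,V=[hsv[:,:,i].astype(int) for i in range(3)]
b=(H>100)&(H<125)&(S>150)
for mk,st,ce in comps(b,3000):
    hull=cv2.convexHull(np.argwhere(mk)[:,::-1].astype(np.int32)).reshape(-1,2); print("cover",cv2.minAreaRect((onplane(cal,hull,.045)[:,:2]*1000).astype(np.float32)))
w=((H<14)|(H>170))&(S>70)&(V>40)
for mk,st,ce in comps(w,300):
    P=onplane(cal,np.argwhere(mk)[:,::-1],.075)[:,:2]; print(st,cv2.minAreaRect((P*1000).astype(np.float32)))
E
```

```text
62.98 [ 0.4695 -0.0594  0.2632] [-2.128 -2.31   0.   ] F [ 0.6 -0.7 -0.4] op 0.0385 q [-0.07 -0.08  0.13  1.78  0.01  1.44  0.14]
side [365 145]
scene [351 151]
cover ((485.7444152832031, 4.312652587890625), (194.8294219970703, 242.748291015625), 4.849160194396973)
[335  73  12  88 846] ((485.66229248046875, 3.258068084716797), (11.581438064575195, 99.71476745605469), 4.525372505187988)
```

View pics/side52.png

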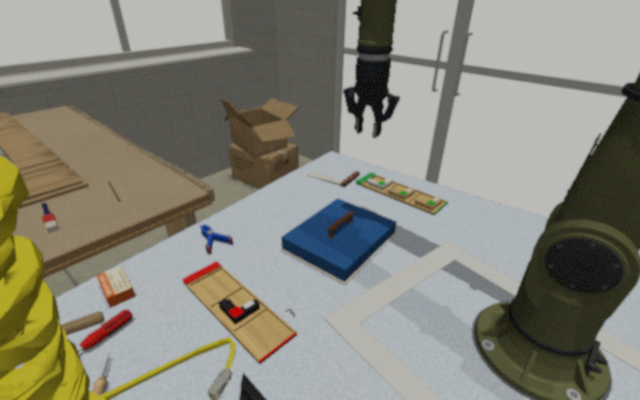

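View pics/w52.png

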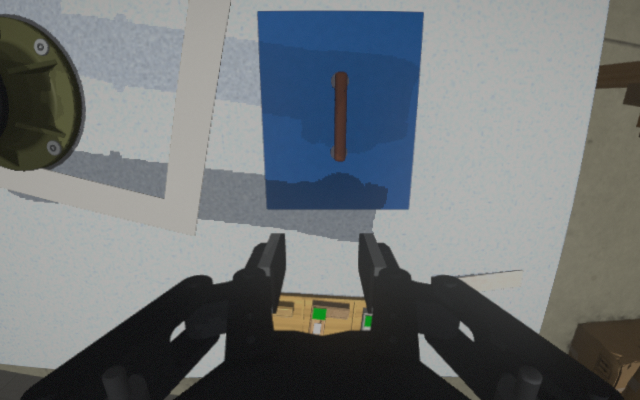

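The cover measures (0.4857, 0.0043) at 4.85°, against the base at (0.4847, 0.0041) and 4.87°. It is square and seated. Last, I check the trays and bystanders against the first pictures.

```bash
python3 - <<'E'
from h import *
for n in ("side","scene"):
    c=get_calibration(n); im=capture(n); old=cv2.cvtColor(cv2.imread(f"pics/{n}0.png"),cv2.COLOR_BGR2RGB)
    for t in tags(im,c,.021,6): print(n,t[0],t[1],t[4])
    for nm,i in (("old",old),("new",im)):
        hsv=cv2.cvtColor(i,cv2.COLOR_RGB2HSV); H,S,V=[hsv[:,:,k].astype(int) for k in range(3)]
        for mk,st,ce in comps((H>100)&(H<125)&(S>140),100):
            if ce[1]<290: print(n,nm,"blue",st.tolist(),np.round(ce,1))
        w=((H<14)|(H>170))&(S>60)&(V<130); w[:165]=0;w[195:]=0;w[:,:315]=0;w[:,365:]=0
        for mk,st,ce in comps(w,15): print(n,nm,"stock",st.tolist(),np.round(ce,1))
    cv2.imwrite(f"pics/f_{n}.png",im[:,:,::-1])
E
```

```text
side G [0.6348, -0.3099] [364.0, 178.0]
side G [0.4847, -0.3124] [403.0, 193.0]
side G [0.3907, -0.32] [431.0, 202.0]
side R [1.138, 0.5023] [48.0, 217.0]
side R [0.628, 0.3343] [201.0, 272.0]
side R [0.4741, 0.3507] [235.0, 312.0]
side R [0.6204, 0.5461] [106.0, 329.0]
side R [0.3489, 0.347] [278.0, 347.0]
side old blue [283, 200, 112, 80, 4695] [339.1 238.6]
side old blue [202, 226, 27, 19, 182] [213.3 235.7]
side old stock [342, 172, 17, 14, 62] [350.2 178. ]
side new blue [283, 200, 112, 80, 4676] [338.6 238.5]
side new blue [202, 226, 27, 20, 182] [213.2 235.8]
side new stock [342, 172, 17, 13, 60] [350.3 178. ]
scene G [0.6328, -0.3058] [347.0, 182.0]
scene G [0.5712, -0.3199] [364.0, 186.0]
scene G [0.4838, -0.3106] [384.0, 193.0]
scene G [0.3902, -0.3174] [409.0, 200.0]
scene R [0.6272, 0.3406] [219.0, 268.0]
scene R [0.4724, 0.3524] [259.0, 291.0]
scene R [0.3452, 0.3303] [305.0, 306.0]
scene R [0.3471, 0.3771] [292.0, 316.0]
scene old blue [285, 202, 95, 62, 3362] [332.1 232.9]
scene old blue [207, 231, 29, 15, 189] [219.9 239. ]
scene old stock [326, 178, 15, 13, 61] [333.  183.5]
scene new blue [284, 202, 95, 63, 3340] [331.8 232.9]
scene new blue [207, 231, 29, 15, 190] [220. 239.]
scene new stock [329, 177, 12, 10, 45] [334.8 181.8]
```

```bash
python3 -c "
from station import *
print(sign_off())"
```

```text
the job is handed in; nothing more can be done
None
```

The job is done and handed in at about 63 s of the 210 s. The cover was lifted off and set flat beside the base. All four samples present were sorted, and the cover was then put back.

**Placement:**

| Sample | Tag | Nest |
|---|---|---|
| Gilt | green | pass nest 1 |
| Oak | green | pass nest 2 |
| Silver | green | pass nest 3 |
| Black | red | reject nest 2 |

**Last checks:**
- **Samples:** each tag was found in its own nest, and zoomed views before the cover went back showed all four lying flat.
- **Cover:** it measured (0.4857, 0.0043) m at 4.85°, against the base at (0.4847, 0.0041) m and 4.87°. It made contact within 0.2 mm of the expected seated height, and the rim was hidden on the two sides the fixed cameras see.
- **Bystanders:** the clamp's pixels matched the first pictures. The set square's matched in the side view; in the scene view its stock's colour patch came out smaller and about 2 px off, with no sign of a real move.

**What went wrong on the way:**
- **Finger length:** the fingertips sat about 35 mm higher than the stated tool geometry predicts, so my first grip closed on nothing above the cover's handle. I worked from the camera-measured height after that.
- **Silver sample:** I first gripped it too high and it rolled over, upside down. I stood it on edge, tipped it back tag up and re-gripped it.
- **Gilt sample:** it lay too close to the rim to grip. I pushed it inward first, and the first push passed over the top of it.

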